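# Put wound spools away in the rotary case

## Task

Put the freshly wound spools and the grease pot away in the rotary case: turn the carousel by its handle until the compartment of a thing's own colour (white for the pot) is under the loading window, then lower the thing in upright; each spool must first be pulled straight up off the arbor it is snapped on. Set the spools down, do not let them drop. When everything is in, turn the closed black sector squarely under the window, and leave the other things on the bench where they are.

Things in the scene. Friction and masses are not known exactly. Their poses are not given: they have to be found in the camera images.
- spool_red: reel spool wound with red line: round, 52 mm across, 26 mm high, with a red drag knob on top to grip it by, 24 mm across, from 26 to 44 mm above the underside; about 60 g. Origin: centre of the underside; z up along its axis; its yaw means nothing. At the start snapped on one of the rack's arbors (which one varies), or absent.
- spool_yellow: reel spool wound with yellow line: round, 52 mm across, 26 mm high, with a yellow drag knob on top to grip it by, 24 mm across, from 26 to 44 mm above the underside; about 60 g. Origin: centre of the underside; z up along its axis; its yaw means nothing. At the start snapped on one of the rack's arbors (which one varies), or absent.
- spool_green: reel spool wound with green line: round, 52 mm across, 26 mm high, with a green drag knob on top to grip it by, 24 mm across, from 26 to 44 mm above the underside; about 60 g. Origin: centre of the underside; z up along its axis; its yaw means nothing. At the start snapped on one of the rack's arbors (which one varies), or absent.
- spool_blue: reel spool wound with blue line: round, 52 mm across, 26 mm high, with a blue drag knob on top to grip it by, 24 mm across, from 26 to 44 mm above the underside; about 60 g. Origin: centre of the underside; z up along its axis; its yaw means nothing. At the start snapped on one of the rack's arbors (which one varies), or absent.
- pot: white grease pot, 44 mm across and 24 mm high, with a narrower white lid on top, 24 mm across and 18 mm high (from 24 to 42 mm above the underside), to grip it by; about 70 g. Origin: centre of the underside; z up. It stands loose on the bench.
- rack: fixed aluminium rail, 60 mm (its x) by 266 mm (its y), 26 mm high, with four upright arbors along its y at -102, -34, 34 and 102 mm. Each is 17 mm thick, 18 mm high, with two sprung balls snapped over the spool's lower lip: pulling a spool straight up takes 8 to 10 N; it is free once lifted 20 mm. Origin: centre of the underside.
- case: fixed rotary case: black base 270 mm square, four corner standoffs and a clear 270 mm square cover, upper face 69 mm above the bench. Its one loading window (yellow edging) is 84 mm wide and runs from the edge on the case's -x side, towards the robot, to 38 mm from the centre. The carousel turns between base and cover. Origin: centre of the underside, on the carousel's axis.
- window (a point): the loading point: under the middle of the window, 80 mm from the carousel's axis on the case's -x side, at the height of the compartments' floor (14 mm above the bench)
- carousel (a joint): carousel angle (rad), growing anticlockwise from above, no end stops, held by friction (0.1 N m). Drum 248 mm across, six 60-degree sectors, anticlockwise: red, yellow, green, white, blue, black (closed by a lid); colours on floors, drum side, dial dots. Compartments reach 36 to 120 mm from the axis, 4 mm partitions 48 mm high. At 0 white is under the window.
- handle (a point): point on the carousel's axis, 92 mm above the bench, in the handle that turns it: an upright black bar 40 mm long, 12 mm thick, from 75 to 101 mm above the bench, on a dial 68 mm across (a coloured dot for each sector). x lies along the bar, to the middle of the red sector, and turns with the carousel.
- slot_red (a point): middle of the red compartment's floor, 80 mm from the carousel's axis; turns with the carousel
- slot_yellow (a point): middle of the yellow compartment's floor, 80 mm from the carousel's axis; turns with the carousel
- slot_green (a point): middle of the green compartment's floor, 80 mm from the carousel's axis; turns with the carousel
- slot_blue (a point): middle of the blue compartment's floor, 80 mm from the carousel's axis; turns with the carousel
- slot_white (a point): middle of the white compartment's floor, 80 mm from the carousel's axis; turns with the carousel
- slot_black (a point): the same point of the closed black sector, below its lid (80 mm from the axis, turns with the carousel)
- reel_a: a black spinning reel with a yellow-lined spool lying on its side near the robot; not part of the job. Origin: centre of its underside.
- reel_b: a black spinning reel with a blue-lined spool lying beyond the work; not part of the job. Origin: centre of its underside.
- bulk_red: a bulk spool of red line, 92 mm across, 56 mm high; not part of the job. Origin: centre of its underside.
- bulk_green: a bulk spool of green line, 92 mm across, 56 mm high; not part of the job. Origin: centre of its underside.
- oil: a small oil bottle with a red cap, 28 mm across, 75 mm high; not part of the job. Origin: centre of its underside.
- driver: a screwdriver, 160 mm long, lying between the robot and the rack; not part of the job. Origin: centre of its underside.
Things that resemble listed ones, but are neither listed nor needed, are in the scene too. Of the things that look like the spool_blue, the larger one is meant. There is more than one size of the spool_yellow; the job needs the smaller.

How it is judged:
On the way:
1. every spool and the pot stand upright in the compartments of their own colours (horizontal distance between spool_red and slot_red below 0.028 m and z of spool_red in the frame of slot_red below 0.006 m and angle between each of spool_red, spool_yellow, spool_green, spool_blue, pot's own z axis and vertical below 0.12 rad and horizontal distance between spool_yellow and slot_yellow below 0.028 m and z of spool_yellow in the frame of slot_yellow below 0.006 m and horizontal distance between spool_green and slot_green below 0.028 m and z of spool_green in the frame of slot_green below 0.006 m and horizontal distance between spool_blue and slot_blue below 0.028 m and z of spool_blue in the frame of slot_blue below 0.006 m and horizontal distance between pot and slot_white below 0.036 m and z of pot in the frame of slot_white below 0.006 m), for 0.2 s.
At the end, for the whole second after the job is handed in: every spool present and the pot stand upright (within 7 degrees) on the floor of the compartment of their own colour (spools within 28 mm of its middle, the pot within 36 mm), the middle of the closed black sector is within 12 mm of the loading point, and all is at rest (all of step 1 and horizontal distance between slot_black and window below 0.012 m and velocity of joint carousel between -0.05 and 0.05 rad/s and linear speed of each of spool_red, spool_yellow, spool_green, spool_blue, pot below 0.03 m/s); the robot touches nothing.
It fails at once if a spool is dropped: it moves faster than 0.75 m/s (a fall of about 3 cm) with no finger on it ((linear speed of spool_red above 0.75 m/s and contact force between the fingers and spool_red below 0.05 N) or (linear speed of spool_yellow above 0.75 m/s and contact force between the fingers and spool_yellow below 0.05 N) or (linear speed of spool_green above 0.75 m/s and contact force between the fingers and spool_green below 0.05 N) or (linear speed of spool_blue above 0.75 m/s and contact force between the fingers and spool_blue below 0.05 N)).
It fails at once if a bystander on the bench is moved more than 3 cm (distance of any of reel_a, reel_b, bulk_red, bulk_green, oil, driver from where it was at the start of the episode above 0.03 m).
Of spool_red, spool_yellow, spool_green, spool_blue only 3 to 4 are there at a start; the rules pass over those that are not, and their reading is None.
At some moment in a run one of pot may be knocked a few centimetres aside while the robot is not near it.
It also fails if it takes over 210 s, if anything falls off the work surface, if the arm or the gripper's body presses on something with over 40 N, if the wrist force passes 120 N, or if a joint passes its speed limit or range.

## Robot

A 6-joint arm with a two-finger parallel gripper is mounted at the origin on the work surface. World frame = base frame: x ahead of the robot, y to its left, z up, the work surface at z = 0. Lengths are in m, angles in rad, forces in N, time in s.
With the tool pointing down it reaches from about 0.375 to 0.975 m from the base axis. Payload 3.8 kg.
Tool frame: the origin (TCP) lies midway between the tips of the shut fingers; the grasp point (between the pads) lies 19 mm behind it (env.grip_point_offset is the distance from the TCP to the grasp point, in m); x points along the fingers, z is the direction in which the jaws open and shut, and the axes are right-handed (so a half turn about x gives the same grasp; the last joint's range is limited). The gripper opens to 88 mm and grips with 3 to 60 N. Pads are 18 mm wide; open, the fingers measure 123 mm over their backs; the gripper's body (75 mm by 187 mm) begins 45 mm behind the grasp point.
Start: joints at [-0.037, 0.264, 1.604, -0, 1.274, -0.037], TCP at [0.675, -0, 0.239] pointing down, gripper open.
Joint ranges: [-2.63, 2.63], [-0.94, 2.18], [0.31, 2.57], [-1.31, 4.45], [0, 2.66], [-2.55, 2.55]. Speed limits (rad/s): [2.57, 2.57, 3.14, 3.14, 3.14, 3.14].

## Interface

Orientations are given as a rotation vector (axis times angle).
In Python, from cell import sensors, eyes, env gives the robot as it stands.
- The arm moves only by the tool send_rows, never from a script. Its argument "motion" is a list that holds one entry, the list of rows, each a list of 4 numbers: the shift along the tool's x, y, z in cm, then the turn about the tool's x in degrees. A call has 1 to 10 rows; each row shifts and turns the pose as measured when the row begins, along the tool's axes as they then stand; what a row does not reach is not made up. A row lasts 1/10 s, in which the tool goes at most 50 mm and 8.59 degrees, less where a joint would pass 70% of its speed; a pose out of reach is approached as far as the arm can. A call with a gripper value outside its range is refused whole. "gripper" is the opening, from 0 (shut) to 1 (fully open), set as the call begins (left out, the last holds). The fingers move at their own pace and stop on an object; "grip_force" is the grip in N (left out, the last holds). Time passes only in rows, so rows that do not move let the fingers close. It gives the time, the measured TCP pose, the force and the opening at its end, in the units of the state.
- sensors.get_state(): the state, without advancing time (a new reading comes with each control period).
- eyes.read_camera(name): name is "scene" or "side" or "wrist"; returns (picture, depth): 384x512x3 uint8, red, green, blue; 384x512 float32, m along the optical axis (not along the pixel's ray), 0 where there is no reading.
- eyes.camera_info(name): a dict with "fov_y" (degrees; the focal length in pixels is half the picture's height over the tangent of half this angle, whatever the lens; pixels are square), "cx", "cy" (the principal point, pixels), "rvec" (rotation vector, rad) and "tvec" (3), from world to camera coordinates, as OpenCV has them. Camera axes: x right, y down, z forward; pixel columns grow to the right and rows downward; lengths in m; the calibration is good to about 2 mm. A picture is of the moment at which its call begins: read the wrist's pose just before it. camera_info takes no time and is no camera call; for the wrist camera it gives the pose at the moment of the call.
- env.job_done(): hands the job in, once; it reports no verdict.
The state is a dict: "time": time; "joints": joint angles; "joint_velocities": joint speeds; "joint_efforts": joint torques, N m; "eef_pos": TCP position; "eef_rot": TCP orientation; "contact_force": force on the tool from outside, world axes, zero at the start; "torque": the same for the moment, N m; "finger_gap": finger opening in m.
Only numpy, scipy, OpenCV 4.12 (cv2) and the standard library are available. Lean on these libraries where they do the work, as an engineer would, in place of code of your own. Each camera call takes 0.05 s, during which the arm holds its last target. There are 200 camera calls.

## Working session

There is one attempt and no reset: what is moved stays moved. The work goes in short steps, Python scripts to look and compute and a tool call to move; the robot and the scene stay as the last step left them, time stands still between calls to the robot, and variables do not carry over. Pictures are saved under pics/ and viewed, about 12 in all and at most 16, crops included, and the job is handed in when it is done.

Besides the shell and the picture viewer there is one more tool, called after "Emit:" in YAML: its name, and indented under it one key for each argument. send_rows: Moves the arm, as the interface text tells. Its arguments: {"type":"object","properties":{"motion":{"type":"array"},"gripper":{"type":"number"},"grip_force":{"type":"number"}},"required":["motion"]}

```bash
ls; mkdir -p pics
cat > h.py <<'E'
import numpy as np, cv2
from cell import sensors, eyes, env
def cam(n):
    i=eyes.camera_info(n); im,d=eyes.read_camera(n)
    return im,d,i
def world(i,d,u,v,shape=(384,512)):
    f=shape[0]/2/np.tan(np.radians(i['fov_y'])/2)
    R=cv2.Rodrigues(np.array(i['rvec'],float))[0];t=np.array(i['tvec'],float)
    u=np.asarray(u,float);v=np.asarray(v,float)
    c=np.stack([(u-i['cx'])/f*d,(v-i['cy'])/f*d,d*np.ones_like(u)],-1)
    return (c-t)@R
def cloud(i,d):
    v,u=np.mgrid[:384,:512]
    return world(i,d,u,v)
def onplane(i,u,v,z):
    a=world(i,1.,u,v);o=world(i,0.,u,v)
    s=(z-o[...,2])/(a-o)[...,2]
    return o+s[...,None]*(a-o)
def save(n,im): cv2.imwrite('pics/'+n+'.png',im[...,::-1])
E
python3 - <<'E'
from h import *
s=sensors.get_state();print(s)
a,d,i=cam('scene');b,e,j=cam('side')
print(i,j)
np.savez('s0.npz',a=a,d=d,b=b,e=e)
save('scene0',cv2.resize(a,(800,600),interpolation=2))
save('side0',cv2.resize(b,(800,600),interpolation=2))
E
```

```text
pics
{'time': 0.0, 'joints': array([-3.68938179e-02,  2.64773171e-01,  1.60534814e+00, -1.23702447e-05,
        1.27368147e+00, -3.69025398e-02]), 'joint_velocities': array([ 7.49071620e-04,  1.14122519e-03,  1.45535393e-04, -2.52958150e-05,
        3.50107937e-04,  1.75861084e-04]), 'joint_efforts': array([-9.59501231e-04, -5.02113855e+01, -3.56871557e+01,  7.25938403e-02,
        2.92220683e-02, -1.93505334e-04]), 'eef_pos': array([6.74304677e-01, 2.39608262e-05, 2.37388468e-01]), 'eef_rot': array([4.50628663e-05, 1.57300539e+00, 6.44782511e-05]), 'contact_force': array([-0.46144637,  1.31231113,  0.05661431]), 'torque': array([ 0.04606735,  0.01444563, -0.01097745]), 'finger_gap': 0.08815864934098215}
{'fov_y': 45.62160627114521, 'cx': 248.44450236497983, 'cy': 185.66198480650527, 'rvec': array([ 2.44948684,  0.71019501, -0.21629447]), 'tvec': array([-0.45100292, -0.2203225 ,  1.40162694])} {'fov_y': 56.67864143185847, 'cx': 258.8461671059792, 'cy': 195.1940318956979, 'rvec': array([ 2.25771535, -0.23864027,  0.09554475]), 'tvec': array([-0.53943315,  0.13242984,  0.83730766])}
```

```bash
ls -la .
```

```text
total 2708
drwxr-xr-x  3 agent agent    4096 Dec  5 01:32 .
drwxr-xr-x 23 root  root     4096 Dec  5 01:31 ..
-rw-r--r--  1 agent agent     698 Dec  5 01:32 h.py
drwxr-xr-x  2 agent agent    4096 Dec  5 01:32 pics
-rw-r--r--  1 agent agent 2753470 Dec  5 01:32 s0.npz
```

View pics/scene0.png

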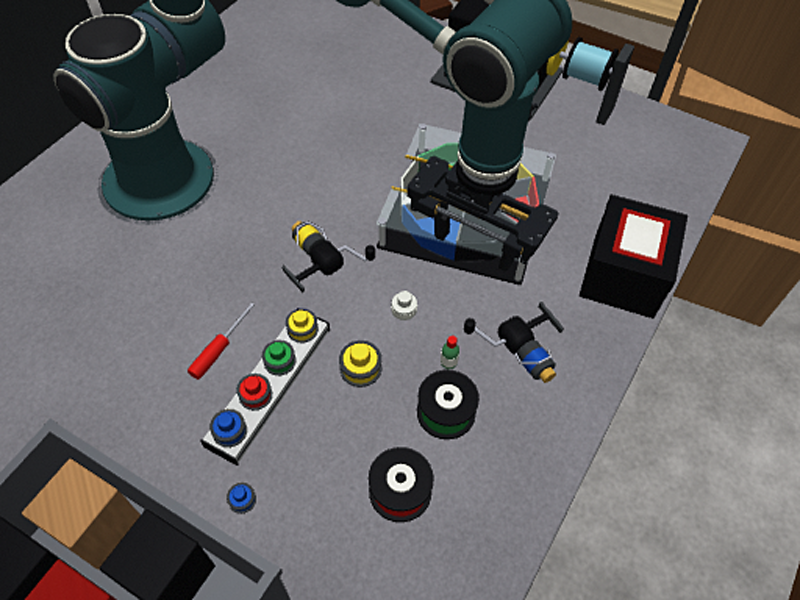

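View pics/side0.png

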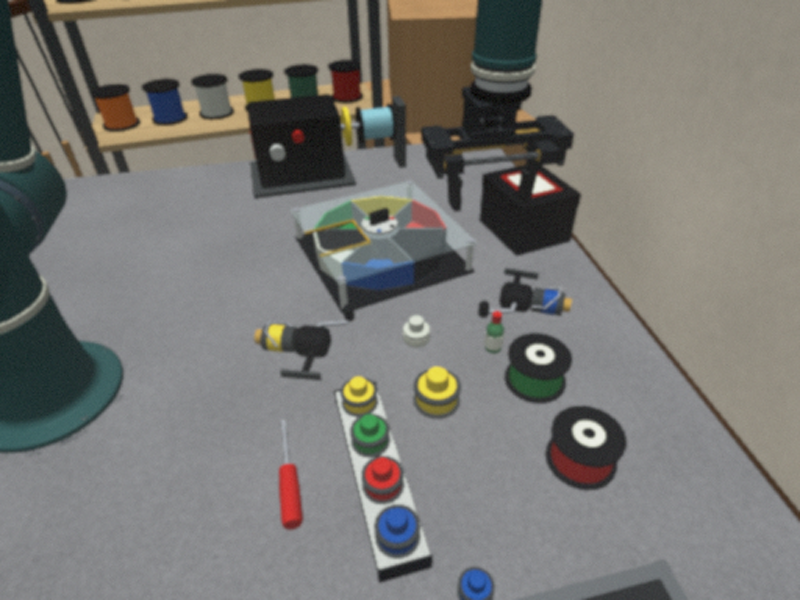

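The rack carries yellow, green, red and blue (top to bottom in the scene picture, (302,322), (278,356), (254,391), (228,427)). There are two yellows: (302,322) is the smaller and sits on the rack, while (360,362) is larger and stands loose. There are two blues: (228,427) is the larger, on the rack, and (241,497) is smaller and loose. The pot is at (404,303). I'll measure these and make one confirming crop.

Run:
```python
from h import *
z=np.load('s0.npz')
for n,im,d in(('scene',z['a'],z['d']),('side',z['b'],z['e'])):
    i=eyes.camera_info(n); P=cloud(i,d)
    hsv=cv2.cvtColor(im,cv2.COLOR_RGB2HSV);H,S,V=[hsv[...,k].astype(int) for k in range(3)]
    print(n)
    col=dict(red=((H<6)|(H>174))&(S>150),yellow=(abs(H-27)<6)&(S>130),green=(abs(H-67)<15)&(S>110),blue=(abs(H-110)<12)&(S>130),white=(S<40)&(V>150))
    for c,m in col.items():
        m=m&(d>0)&(P[...,2]>.012)&(P[...,2]<.09)&(P[...,0]<.9)
        k,l,st,ce=cv2.connectedComponentsWithStats(m.astype('uint8'))
        for q in range(1,k):
            if st[q,4]<25: continue
            p=P[l==q]; zt=np.percentile(p[:,2],95)
            t=p[p[:,2]>zt-.006]
            print(c,ce[q].round(),st[q,4],'ztop',zt.round(4),'top xy',((t.min(0)+t.max(0))/2)[:2].round(4),'ext',(np.ptp(t,0))[:2].round(3),'all ext',np.ptp(p,0).round(3))
    # case cover/handle
a=z['a'];b=z['b']
save('crop0',np.hstack([cv2.resize(a[190:340,120:270],(400,400),interpolation=2),cv2.resize(b[110:210,180:310],(400,400),interpolation=2)]))
```

```text
scene
red [133. 227.] 291 ztop 0.0272 top xy [ 0.3531 -0.2597] ext [0.023 0.079] all ext [0.026 0.079 0.018]
red [289. 218.] 39 ztop 0.0761 top xy [ 0.6833 -0.0547] ext [0.012 0.014] all ext [0.014 0.014 0.016]
red [162. 248.] 214 ztop 0.0715 top xy [ 0.4649 -0.2779] ext [0.023 0.021] all ext [0.041 0.042 0.026]
red [165. 257.] 38 ztop 0.044 top xy [ 0.4828 -0.2841] ext [0.016 0.031] all ext [0.03  0.033 0.022]
red [255. 326.] 59 ztop 0.0524 top xy [ 0.7395 -0.3181] ext [0.043 0.015] all ext [0.052 0.041 0.044]
yellow [354.  44.] 33 ztop 0.0873 top xy [0.5436 0.6263] ext [0.007 0.062] all ext [0.03  0.078 0.068]
yellow [195. 149.] 94 ztop 0.0431 top xy [0.3467 0.0222] ext [0.031 0.029] all ext [0.031 0.04  0.024]
yellow [192. 205.] 190 ztop 0.0716 top xy [ 0.4567 -0.1423] ext [0.023 0.025] all ext [0.042 0.042 0.026]
yellow [194. 215.] 44 ztop 0.0455 top xy [ 0.4662 -0.153 ] ext [0.026 0.028] all ext [0.037 0.029 0.025]
yellow [230. 229.] 342 ztop 0.0596 top xy [ 0.568  -0.1417] ext [0.031 0.031] all ext [0.054 0.055 0.034]
yellow [232. 241.] 38 ztop 0.0307 top xy [ 0.5817 -0.1595] e
[... 4723 characters left out ...]
.0423 top xy [ 0.5683 -0.0043] ext [0.023 0.023] all ext [0.042 0.038 0.026]
white [345. 226.] 164 ztop 0.0578 top xy [ 0.7259 -0.1304] ext [0.04  0.042] all ext [0.04  0.042 0.005]
white [241. 319.] 914 ztop 0.0284 top xy [ 0.4636 -0.2451] ext [0.076 0.261] all ext [0.076 0.261 0.031]
white [242. 261.] 56 ztop 0.027 top xy [ 0.4796 -0.1521] ext [0.016 0.044] all ext [0.016 0.044 0.004]
white [182. 282.] 74 ztop 0.0166 top xy [ 0.3493 -0.1741] ext [0.007 0.069] all ext [0.007 0.069 0.005]
white [377. 277.] 244 ztop 0.058 top xy [ 0.7317 -0.2768] ext [0.041 0.043] all ext [0.041 0.043 0.006]
white [250. 288.] 80 ztop 0.027 top xy [ 0.4826 -0.2239] ext [0.02  0.046] all ext [0.02  0.046 0.004]
```

View pics/crop0.png

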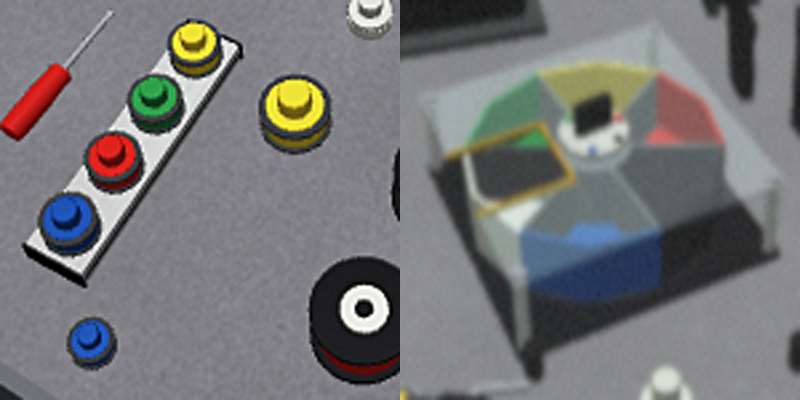

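Knob diameters are 23 mm on the rack, against 31 mm for the loose yellow and 17 mm for the loose blue. So the rack yellow, green, red and blue are the ones meant. Next I'll move over the case for a wrist view.

Emit:
send_rows:
  motion:
    - [[0,4,-2,0],[0,4,-2,0],[0,4,-2,0],[0,4,-2,0],[0,4,-2,0],[0,4,-2,0],[0,0,0,0]]
  grip_force: 30

```text
time: 0.8
eef_pos: [0.5491, 0.2456, 0.2324]
eef_rot: [0.004, 1.58, -0.006]
contact_force: [0.1, 0.4, -0.1]
finger_gap: 0.0879
```

Run:
```python
from h import *
s=sensors.get_state();print(s['time'],s['eef_pos'],s['eef_rot'])
a,d,i=cam('wrist');print(i)
b,e,j=cam('side')
np.savez('s1.npz',a=a,d=d,b=b,e=e,rv=i['rvec'],tv=i['tvec'],f=i['fov_y'],c=[i['cx'],i['cy']])
save('w1',cv2.resize(a,(768,576)))
```

```text
0.8 [0.54906181 0.24561167 0.23244146] [ 0.00381584  1.57957362 -0.00565979]
{'fov_y': 64.77047478869636, 'cx': 255.987132593864, 'cy': 190.72309244881404, 'rvec': array([-2.83563809,  0.00491695,  0.01479961]), 'tvec': array([-0.54680119,  0.19510951,  0.46436776])}
```

View pics/w1.png

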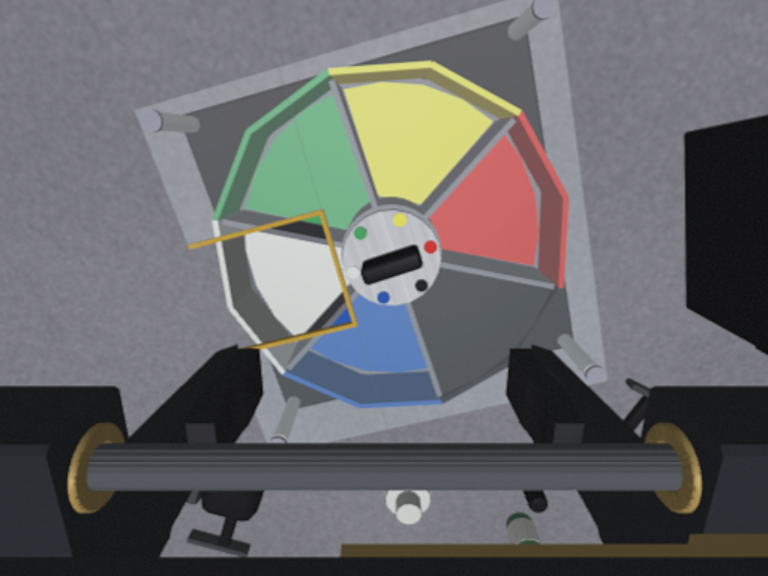

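```bash
cat >> h.py <<'E'
def dial(a,i,c,verbose=False):
    """dot angles of dial (z .075) about c -> carousel red-axis yaw"""
    v,u=np.mgrid[:384,:512]; P=onplane(i,u,v,.075)
    r=np.hypot(P[...,0]-c[0],P[...,1]-c[1]); ann=(r<.034)&(r>.018)
    hsv=cv2.cvtColor(a,cv2.COLOR_RGB2HSV);H,S,V=[hsv[...,k].astype(int) for k in range(3)]
    out={}
    for n,h,o in(('red',0,0),('yellow',28,60),('green',67,120),('blue',112,240)):
        m=ann&(np.minimum(abs(H-h),180-abs(H-h))<12)&(S>110)
        if m.sum()<6: continue
        p=P[m].mean(0)[:2]-c; out[n]=(np.degrees(np.arctan2(p[1],p[0]))-o+180)%360-180
        if verbose: print(n,m.sum(),(p+c).round(4),np.hypot(*p).round(4),out[n].round(1))
    w=np.exp(1j*np.radians(list(out.values()))).mean()
    return np.degrees(np.angle(w)),out
E
python3 - <<'E'
from h import *
z=np.load('s1.npz');a=z['a'];d=z['d']
i=dict(rvec=z['rv'],tvec=z['tv'],fov_y=float(z['f']),cx=z['c'][0],cy=z['c'][1])
hsv=cv2.cvtColor(a,cv2.COLOR_RGB2HSV);H,S,V=[hsv[...,k].astype(int) for k in range(3)]
P=cloud(i,d)
m=(abs(H-20)<5)&(S>120)&(V>100);m[300:]=0;m[:,300:]=0
k,l,st,ce=cv2.connectedComponentsWithStats(m.astype('uint8'))
pts=np.concatenate([np.argwhere(l==q)[:,::-1] for q in range(1,k) if st[q,4]>15])
print(len(pts))
W=onplane(i,pts[:,0],pts[:,1],.069)[:,:2]
rect=cv2.minAreaRect(W.astype(np.float32)*1000);print(rect)
# lines: edge fits
g=lambda u,v,z:onplane(i,np.array(u)/1.5,np.array(v)/1.5,z)
print('corners',g(322,212,.069),g(355,324,.069),g(189,247,.069),g(250,348,.069))
# disc centre: bright grey dial blob
m=(S<40)&(V>150);m&=(P[...,2]>.06); 
# handle black top
mb=(V<60)&(np.hypot(P[...,0]-.553,P[...,1]-.24)<.05)
q=onplane(i,*np.argwhere(mb)[:,::-1].T,.101)[:,:2]
print('handle',mb.sum(),np.median(P[mb][:,2]),cv2.minAreaRect(q.astype(np.float32)*1000))
qq=P[mb&(P[...,2]>.095)];print(len(qq),qq.mean(0),cv2.minAreaRect(qq[:,:2].astype(np.float32)*1000))
# standoffs / cover corners on z=.069
print('cover',g(139,110,.069),g(551,0,.069),g(606,379,.069))
print(dial(a,i,np.array([.553,.24]),True))
E
```

```text
684
((398.9613952636719, 191.74887084960938), (270.0108642578125, 104.22703552246094), 25.580524444580078)
corners [0.50665737 0.27836298 0.069     ] [0.52716497 0.19616536 0.069     ] [0.41238447 0.25428498 0.069     ] [0.44789857 0.17685851 0.069     ]
handle 11370 0.31124852492239863 ((555.6007080078125, 127.20050048828125), (495.63311767578125, 268.776123046875), 0.37521618604660034)
11226 [0.55970002 0.26039316 0.29491469] ((553.7411499023438, 254.110595703125), (39.170448303222656, 99.24818420410156), 88.43093872070312)
cover [0.39230428 0.3439175  0.069     ] [0.64884922 0.40361256 0.069     ] [0.71716397 0.15090898 0.069     ]
red 46 [0.5797 0.2551] 0.0307 29.6
yellow 21 [0.5587 0.2719] 0.0324 19.9
green 34 [0.5331 0.2646] 0.0317 8.9
blue 238 [0.5465 0.213 ] 0.0277 16.5
(np.float64(18.71067167160209), {'red': np.float64(29.55205415823869), 'yellow': np.float64(19.860491862184176), 'green': np.float64(8.911588499813263), 'blue': np.float64(16.534983138891675)})
```

The wrist picture shows the case centre at about (391,262) and the window edging corners at (322,212) and (355,324). That puts the centre at (0.554, 0.247) with yaw 14°. The dial reads about 19°, so white is already under the window to within about 5°. I'll put the pot in first.

Emit:
send_rows:
  motion:
    - [[0,0,0,8.4],[0,0,0,8.4],[0,0,0,8.4],[0,0,0,8.4],[0,0,0,8.4],[0,0,0,8.4],[0,0,0,8.4],[0,0,0,8.4],[0,0,0,8.4],[0,0,0,0]]

```text
time: 1.9
eef_pos: [0.5592, 0.2238, 0.2292]
eef_rot: [1.044, 1.299, -1.069]
contact_force: [-0.3, 0.6, 0.4]
finger_gap: 0.0885
```

Emit:
send_rows:
  motion:
    - [[0,-0.6,3.5,0],[0,-0.6,3.5,0],[0,-0.6,3.5,0],[0,-0.6,3.5,0],[0,-0.6,3.5,0],[0,-0.6,3.5,0],[0,-0.6,3.5,0],[0,0,0,0]]

```text
time: 2.7
eef_pos: [0.5725, -0.0433, 0.2311]
eef_rot: [1.025, 1.306, -1.054]
contact_force: [-0.3, -0.0, -0.4]
finger_gap: 0.0883
```

```bash
cat >> h.py <<'E'
C=np.array([.554,.247]); CY=14.
def st():
    s=sensors.get_state(); R=cv2.Rodrigues(s['eef_rot'])[0]
    yaw=np.degrees(np.arctan2(R[1,2],R[0,2]))
    print('t',round(s['time'],2),'pos',s['eef_pos'].round(4),'yaw',yaw.round(1),'tilt',np.degrees(np.arccos(-R[2,0])).round(2),'j6',s['joints'][5].round(2),'F',s['contact_force'].round(1),'gap',s['finger_gap'].round(4))
    return s['eef_pos'],R,yaw
def go(x,y,z,yaw=None):
    p,R,w=st(); print('rows total cm (tool xyz):',(R.T@(np.array([x,y,z])-p)*100).round(2),'turn',None if yaw is None else round((w-yaw+180)%360-180,1))
def polar(r,t): # case polar, t deg in case frame
    return C+r*np.array([np.cos(np.radians(t+CY)),np.sin(np.radians(t+CY))])
E
python3 - <<'E'
from h import *
go(.5675,-.005,.027)
b,e,j=cam('side')
P=cloud(j,e);hsv=cv2.cvtColor(b,cv2.COLOR_RGB2HSV)
m=(hsv[...,1]<50)&(hsv[...,2]>140)&(P[...,2]>.036)&(P[...,2]<.048)&(abs(P[...,0]-.567)<.05)&(abs(P[...,1]+.005)<.05)
q=P[m];print(m.sum(),(q.min(0)+q.max(0))/2,np.ptp(q,0))
E
```

```text
Traceback (most recent call last):
  File "h.py", line 40, in go
    p,R,w=st(); print('rows total cm (tool xyz):',(R.T@(np.array([x,y,z])-p)*100).round(2),'turn',None if yaw is None else round((w-yaw+180)%360-180,1))
          ~~^^
  File "h.py", line 37, in st
    print('t',round(s['time'],2),'pos',s['eef_pos'].round(4),'yaw',yaw.round(1),'tilt',np.degrees(np.arccos(-R[2,0])).round(2),'j6',s['joints'][5].round(2),'F',s['contact_force'].round(1),'gap',s['finger_gap'].round(4))
                                                                                                                                                                                                  ^^^^^^^^^^^^^^^^^^^^^
AttributeError: 'float' object has no attribute 'round'
```

```bash
sed -i "s/s\['finger_gap'\].round(4)/round(float(s['finger_gap']),4)/" h.py
python3 - <<'E'
from h import *
go(.5675,-.005,.027)
b,e,j=cam('side')
P=cloud(j,e);hsv=cv2.cvtColor(b,cv2.COLOR_RGB2HSV)
m=(hsv[...,1]<50)&(hsv[...,2]>140)&(P[...,2]>.036)&(P[...,2]<.048)&(abs(P[...,0]-.567)<.05)&(abs(P[...,1]+.005)<.05)
q=P[m];print(m.sum(),(q.min(0)+q.max(0))/2,np.ptp(q,0))
E
```

```text
t 2.7 pos [ 0.5725 -0.0433  0.2311] yaw -76.9 tilt 1.02 j6 1.24 F [-0.3 -0.  -0.4] gap 0.0883
rows total cm (tool xyz): [20.36  0.62 -4.11] turn None
53 [ 0.56795427 -0.00399362  0.04043508] [0.02329939 0.02412345 0.00597229]
```

Emit:
send_rows:
  motion:
    - [[0,0.3,-2,0],[0,0.3,-2,0],[3,0,0,0],[3,0,0,0],[3,0,0,0],[3,0,0,0],[2,0,0,0],[0,0,0,0]]

```text
time: 3.55
eef_pos: [0.5696, 0.0017, 0.0877]
eef_rot: [1.017, 1.312, -1.037]
contact_force: [-0.4, 0.6, -0.6]
finger_gap: 0.088
```

Run:
```python
from h import *
go(.568,-.0045,.027)
```

```text
t 3.55 pos [0.5696 0.0017 0.0877] yaw -76.0 tilt 0.67 j6 1.3 F [-0.4  0.6 -0.6] gap 0.088
rows total cm (tool xyz): [ 6.08 -0.26  0.51] turn None
```

Emit:
send_rows:
  motion:
    - [[2,-0.1,0.3,0],[2,-0.1,0.2,0],[1.5,0,0,0],[0.5,0,0,0],[0,0,0,0]]

```text
time: 4.05
eef_pos: [0.5722, -0.002, 0.0302]
eef_rot: [1.015, 1.311, -1.027]
contact_force: [-0.5, 0.7, 0.3]
finger_gap: 0.0882
```

Emit:
send_rows:
  motion:
    - [[0,0,0,0],[0,0,0,0],[0,0,0,0],[0,0,0,0],[0,0,0,0],[0,0,0,0],[0,0,0,0],[0,0,0,0]]
  gripper: 0.0
  grip_force: 20

```text
time: 4.85
eef_pos: [0.5756, -0.0018, 0.0346]
eef_rot: [1.017, 1.305, -1.022]
contact_force: [-0.3, -0.7, -0.6]
finger_gap: 0.0261
```

Emit:
send_rows:
  motion:
    - [[-3,0,0,0],[-3,0,0,0],[-3,0,0,0],[-3,0,0,0],[0,0,0,0]]

```text
time: 5.35
eef_pos: [0.5718, -0.0006, 0.1551]
eef_rot: [1.014, 1.312, -1.027]
contact_force: [1.4, 1.0, 0.2]
finger_gap: 0.022
```

Run:
```python
from h import *
print(polar(.080,180))
go(*polar(.080,180),.15,-76)
```

```text
[0.47637634 0.22764625]
t 5.35 pos [ 0.5718 -0.0006  0.1551] yaw -75.6 tilt 0.55 j6 1.28 F [1.4 1.  0.2] gap 0.022
rows total cm (tool xyz): [  0.29  -3.55 -24.48] turn 0.4
```

Emit:
send_rows:
  motion:
    - [[0,-0.45,-3,0],[0,-0.45,-3,0],[0,-0.45,-3,0],[0,-0.45,-3,0],[0,-0.45,-3,0],[0,-0.45,-3,0],[0,-0.45,-3,0],[0,0,-1,0],[0,0,0,0]]

```text
time: 6.25
eef_pos: [0.4778, 0.2086, 0.1405]
eef_rot: [1.008, 1.318, -1.04]
contact_force: [-0.3, 0.3, -1.0]
finger_gap: 0.022
```

Run:
```python
from h import *
go(*polar(.080,180),.042,-76)
a,d,i=cam('wrist');b,e,j=cam('side')
print(i)
save('w2',np.hstack([cv2.resize(a,(448,336)),b[100:228,150:280][:,:,:].repeat(1,0)[:128].repeat(2,0).repeat(2,1)[:256].__array__() if False else cv2.resize(b[100:220,160:280],(336,336),interpolation=2)]))
```

```text
t 6.25 pos [0.4778 0.2086 0.1405] yaw -75.7 tilt 1.11 j6 1.7 F [-0.3  0.3 -1. ] gap 0.022
rows total cm (tool xyz): [ 9.82  0.49 -1.99] turn 0.3
{'fov_y': 64.77047478869636, 'cx': 255.987132593864, 'cy': 190.72309244881404, 'rvec': array([-2.26400744,  1.76124163,  0.27499307]), 'tvec': array([0.08162703, 0.47465026, 0.46042581])}
```

View pics/w2.png

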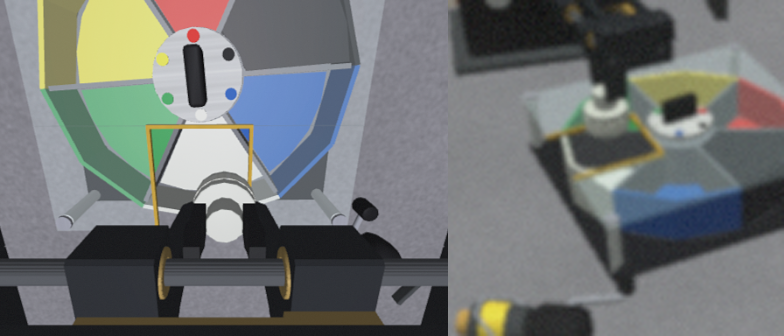

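Emit:
send_rows:
  motion:
    - [[0,0.5,-1,0],[0,0.4,-1,0],[0,0,0,0]]

```text
time: 6.65
eef_pos: [0.4842, 0.228, 0.14]
eef_rot: [1.012, 1.315, -1.045]
contact_force: [-0.2, 0.0, -0.7]
finger_gap: 0.0221
```

Run:
```python
from h import *
go(*polar(.076,180),.049,-76)
```

```text
t 6.65 pos [0.4842 0.228  0.14  ] yaw -76.1 tilt 1.11 j6 1.73 F [-0.2  0.  -0.7] gap 0.0221
rows total cm (tool xyz): [ 9.1  -0.23 -0.26] turn -0.1
```

Emit:
send_rows:
  motion:
    - [[2,-0.1,-0.1,0],[2,-0.1,-0.1,0],[2,-0.1,-0.1,0],[1.5,-0.1,0,0],[0.8,0,0,0],[0,0,0,0]]

```text
time: 7.25
eef_pos: [0.4831, 0.2288, 0.0565]
eef_rot: [1.016, 1.311, -1.042]
contact_force: [0.4, -0.2, -1.8]
finger_gap: 0.0221
```

Run:
```python
from h import *
go(*polar(.076,180),.049,-76)
```

```text
t 7.25 pos [0.4831 0.2288 0.0565] yaw -76.2 tilt 0.88 j6 1.74 F [ 0.4 -0.2 -1.8] gap 0.0221
rows total cm (tool xyz): [ 0.75 -0.27 -0.05] turn -0.2
```

Emit:
send_rows:
  motion:
    - [[0.4,0,0,0],[0.3,0,0,0],[0,0,0,0]]

```text
time: 7.55
eef_pos: [0.4855, 0.2294, 0.0539]
eef_rot: [1.019, 1.309, -1.039]
contact_force: [-0.2, 0.0, -0.6]
finger_gap: 0.022
```

Emit:
send_rows:
  motion:
    - [[0,0,0,0],[0,0,0,0],[0,0,0,0]]
  gripper: 0.38

```text
time: 7.85
eef_pos: [0.4872, 0.2296, 0.0556]
eef_rot: [1.021, 1.306, -1.037]
contact_force: [-0.8, -0.0, -0.2]
finger_gap: 0.0336
```

Emit:
send_rows:
  motion:
    - [[-2,0,0,0],[-3,0,0,0],[-3,0,0,0],[-2,0,0,0],[0,0,0,0]]

```text
time: 8.35
eef_pos: [0.4864, 0.2311, 0.1576]
eef_rot: [1.021, 1.308, -1.038]
contact_force: [0.7, 0.7, 0.9]
finger_gap: 0.0337
```

Run:
```python
from h import *
go(*C,.15,-76)
a,d,i=cam('wrist')
P=onplane(i,*np.mgrid[:512,:384].transpose(0,2,1),.075)
np.savez('s2.npz',a=a,d=d,rv=i['rvec'],tv=i['tvec'])
print(dial(a,i,C,True))
save('w3',cv2.resize(a,(640,480)))
```

```text
t 8.35 pos [0.4864 0.2311 0.1576] yaw -76.2 tilt 0.66 j6 1.74 F [0.7 0.7 0.9] gap 0.0337
rows total cm (tool xyz): [0.72 6.95 0.06] turn -0.2
red 127 [0.5805 0.2549] 0.0276 16.6
yellow 120 [0.5601 0.2746] 0.0283 17.5
green 97 [0.533  0.2668] 0.0288 16.6
blue 106 [0.5465 0.2198] 0.0282 14.6
(np.float64(16.31604587851761), {'red': np.float64(16.61369637400321), 'yellow': np.float64(17.497168633036438), 'green': np.float64(16.599100761849314), 'blue': np.float64(14.554026162789796)})
```

View pics/w3.png

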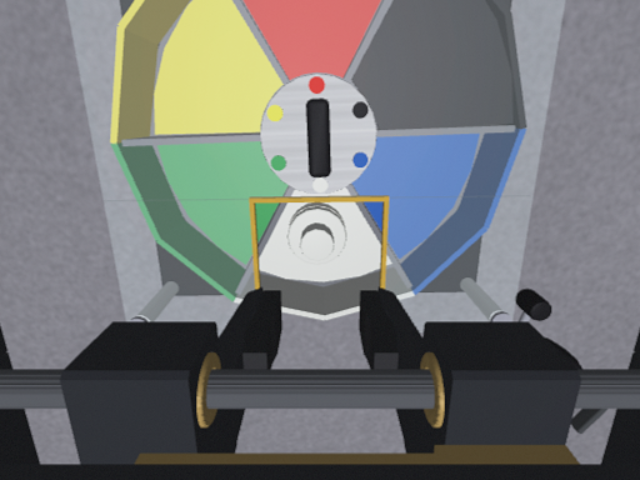

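Pot stands upright in the white compartment (lid at (317,243) px). The dial reads 16.3°. Next I'll turn to green, which needs a dial reading of 74°.

Emit:
send_rows:
  motion:
    - [[0,2.3,0,0],[0,2.3,0,0],[0,2.1,0,0],[0,0,0,-2.5],[1.5,0,0,0],[1.5,0,0,0],[1,0,0,0],[0,0,0,0]]

```text
time: 9.2
eef_pos: [0.5443, 0.2441, 0.0985]
eef_rot: [0.976, 1.337, -1.021]
contact_force: [1.2, -0.1, -0.5]
finger_gap: 0.0334
```

Run:
```python
from h import *
go(*C,.082,-74)
```

```text
t 9.2 pos [0.5443 0.2441 0.0985] yaw -73.8 tilt 1.6 j6 1.68 F [ 1.2 -0.1 -0.5] gap 0.0334
rows total cm (tool xyz): [ 1.62  1.06 -0.03] turn 0.2
```

Emit:
send_rows:
  motion:
    - [[0.8,0.6,0,0],[0.8,0.5,0,0],[0.2,0,0,0]]

```text
time: 9.5
eef_pos: [0.5544, 0.2469, 0.0782]
eef_rot: [0.976, 1.337, -1.022]
contact_force: [-0.3, 0.3, -0.7]
finger_gap: 0.0333
```

Emit:
send_rows:
  motion:
    - [[0,0,0,0],[0,0,0,0],[0,0,0,0],[0,0,0,0]]
  gripper: 0.0
  grip_force: 10

```text
time: 9.9
eef_pos: [0.5546, 0.2482, 0.0783]
eef_rot: [0.979, 1.338, -1.021]
contact_force: [1.4, -2.3, -3.9]
finger_gap: 0.0119
```

Emit:
send_rows:
  motion:
    - [[0,0,0,-8],[0,0,0,-8],[0,0,0,-8],[0,0,0,-8],[0,0,0,-8]]

```text
time: 10.4
eef_pos: [0.5535, 0.2495, 0.0783]
eef_rot: [0.43, 1.543, -0.46]
contact_force: [-0.4, 0.7, -2.5]
finger_gap: 0.0122
```

Run:
```python
from h import *
go(*C,.082,-16)
```

```text
t 10.4 pos [0.5535 0.2495 0.0783] yaw -32.5 tilt 1.48 j6 0.95 F [-0.4  0.7 -2.5] gap 0.0122
rows total cm (tool xyz): [-0.37 -0.2   0.17] turn -16.5
```

Emit:
send_rows:
  motion:
    - [[0,0,0,-8],[0,0,0,-7],[0,0,0,0],[0,0,0,0]]

```text
time: 10.8
eef_pos: [0.5528, 0.2498, 0.0783]
eef_rot: [0.22, 1.579, -0.245]
contact_force: [0.5, 1.2, -3.6]
finger_gap: 0.0122
```

Emit:
send_rows:
  motion:
    - [[0,0,0,0],[0,0,0,0],[0,0,0,0]]
  gripper: 0.5

```text
time: 11.1
eef_pos: [0.5536, 0.2497, 0.0796]
eef_rot: [0.224, 1.576, -0.248]
contact_force: [1.2, -0.1, 0.1]
finger_gap: 0.0338
```

Emit:
send_rows:
  motion:
    - [[-2,0,0,0],[-2,0,0,0],[-2,0,0,0],[-2,0,0,0],[0,0,0,0]]

```text
time: 11.6
eef_pos: [0.5554, 0.2501, 0.1623]
eef_rot: [0.226, 1.577, -0.252]
contact_force: [0.5, -0.3, -0.1]
finger_gap: 0.0442
```

Run:
```python
from h import *
go(.461,-.2105,.15,-76)
a,d,i=cam('wrist')
print(dial(a,i,C,True))
```

```text
t 11.6 pos [0.5554 0.2501 0.1623] yaw -17.4 tilt 1.45 j6 0.69 F [ 0.5 -0.3 -0.1] gap 0.0442
rows total cm (tool xyz): [  2.04 -46.75   4.8 ] turn 58.6
red 92 [0.5614 0.2736] 0.0276 74.5
yellow 85 [0.534  0.2672] 0.0285 74.7
green 70 [0.5259 0.2403] 0.0289 73.4
blue 90 [0.5734 0.2263] 0.0284 73.2
(np.float64(73.94107732090862), {'red': np.float64(74.53622748826058), 'yellow': np.float64(74.65960520358274), 'green': np.float64(73.41515229970645), 'blue': np.float64(73.15332162417207)})
```

Emit:
send_rows:
  motion:
    - [[0,-4.4,0.45,0],[0,-4.4,0.45,0],[0,-4.4,0.45,0],[0,-4.4,0.45,0],[0,-4.4,0.45,0],[0,-4.4,0.45,0],[0,-4.4,0.45,0],[0,-4.4,0.45,0],[0,-4.4,0.45,0],[0,-4,0.4,0]]

```text
time: 12.65
eef_pos: [0.4574, -0.1892, 0.1556]
eef_rot: [0.22, 1.594, -0.248]
contact_force: [0.0, 0.0, -0.2]
finger_gap: 0.0441
```

Emit:
send_rows:
  motion:
    - [[0,0,0,8.3],[0,0,0,8.3],[0,0,0,8.3],[0,0,0,8.3],[0,0,0,8.3],[0,0,0,8.3],[0,0,0,8.3],[0,0,0,0]]

```text
time: 13.45
eef_pos: [0.4477, -0.1936, 0.1432]
eef_rot: [1.017, 1.346, -1.082]
contact_force: [0.2, 0.2, -0.7]
finger_gap: 0.0441
```

Run:
```python
from h import *
go(.461,-.2105,.055,-76)
```

```text
t 13.45 pos [ 0.4477 -0.1936  0.1432] yaw -77.3 tilt 3.14 j6 0.92 F [ 0.2  0.2 -0.7] gap 0.0441
rows total cm (tool xyz): [8.74 1.4  1.99] turn -1.3
```

Emit:
send_rows:
  motion:
    - [[0,0.7,1,-1.3],[0.5,0.7,1,0],[2,0,0,0],[2,0,0,0],[1,0,0,0],[0,0,0,0]]

```text
time: 14.05
eef_pos: [0.4665, -0.2137, 0.0827]
eef_rot: [0.99, 1.361, -1.054]
contact_force: [-0.1, 0.2, 0.0]
finger_gap: 0.0436
```

Run:
```python
from h import *
go(.461,-.2105,.055,-76)
a,d,i=cam('wrist')
P=cloud(i,d);hsv=cv2.cvtColor(a,cv2.COLOR_RGB2HSV)
m=(abs(hsv[...,0].astype(int)-67)<15)&(hsv[...,1]>110)&(P[...,2]>.062)&(P[...,2]<.08)&(np.hypot(P[...,0]-.461,P[...,1]+.21)<.04)
q=P[m];print(m.sum(),(q.min(0)+q.max(0))/2,np.ptp(q,0))
save('w4',a)
```

```text
t 14.05 pos [ 0.4665 -0.2137  0.0827] yaw -75.1 tilt 3.13 j6 0.87 F [-0.1  0.2  0. ] gap 0.0436
rows total cm (tool xyz): [ 2.79 -0.3  -0.43] turn 0.9
1263 [ 0.46259433 -0.20886171  0.06701997] [0.02338062 0.0236481  0.01001168]
```

Emit:
send_rows:
  motion:
    - [[0.6,-0.25,-0.25,0],[0.8,-0.2,-0.2,0],[0.8,0,0,0],[0.4,0,0,0],[0,0,0,0]]

```text
time: 14.6
eef_pos: [0.4613, -0.2115, 0.0578]
eef_rot: [0.989, 1.356, -1.051]
contact_force: [-0.1, -0.8, 0.6]
finger_gap: 0.044
```

Run:
```python
from h import *
go(.462,-.2095,.055,-76)
```

```text
t 14.6 pos [ 0.4613 -0.2115  0.0578] yaw -75.1 tilt 2.88 j6 0.87 F [-0.1 -0.8  0.6] gap 0.044
rows total cm (tool xyz): [ 0.28  0.13 -0.17] turn 0.9
```

Emit:
send_rows:
  motion:
    - [[0.3,0,0,0],[0.2,0,0,0],[0.1,0,0,0],[0.1,0,0,0],[0.1,0,0,0],[0.1,0,0,0]]
  gripper: 0.0
  grip_force: 40

```text
time: 15.2
eef_pos: [0.4614, -0.2103, 0.0524]
eef_rot: [0.991, 1.358, -1.051]
contact_force: [-2.7, 0.9, 6.9]
finger_gap: 0.0231
```

Emit:
send_rows:
  motion:
    - [[-1,0,0,0],[-1,0,0,0],[-1.5,0,0,0],[-2,0,0,0],[-2,0,0,0],[-2,0,0,0],[-1,0,0,0],[0,0,0,0]]

```text
time: 16.0
eef_pos: [0.4681, -0.2104, 0.1662]
eef_rot: [0.991, 1.353, -1.049]
contact_force: [-0.3, -0.1, -1.3]
finger_gap: 0.0231
```

Run:
```python
from h import *
go(*polar(.08,180),.15,-76)
```

```text
t 16.0 pos [ 0.4681 -0.2104  0.1662] yaw -75.1 tilt 2.7 j6 0.87 F [-0.3 -0.1 -1.3] gap 0.0231
rows total cm (tool xyz): [  1.21  12.13 -42.11] turn 0.9
```

Emit:
send_rows:
  motion:
    - [[0,1.2,-4.1,0],[0,1.2,-4.1,0],[0,1.2,-4.1,0],[0,1.2,-4.1,0],[0,1.2,-4.1,0],[0,1.2,-4.1,0],[0,1.2,-4.1,0],[0,1.2,-4.1,0],[0,1,-4,0],[0,0,0,0]]

```text
time: 17.0
eef_pos: [0.4744, 0.1839, 0.1565]
eef_rot: [0.993, 1.352, -1.058]
contact_force: [0.1, -0.1, 0.2]
finger_gap: 0.023
```

Run:
```python
from h import *
go(*polar(.08,180),.042,-76)
a,d,i=cam('wrist')
P=cloud(i,d);hsv=cv2.cvtColor(a,cv2.COLOR_RGB2HSV)
save('w5',cv2.resize(a,(640,480)))
```

```text
t 17.0 pos [0.4744 0.1839 0.1565] yaw -75.5 tilt 2.9 j6 1.63 F [ 0.1 -0.1  0.2] gap 0.023
rows total cm (tool xyz): [11.38  1.86 -4.17] turn 0.5
```

View pics/w5.png

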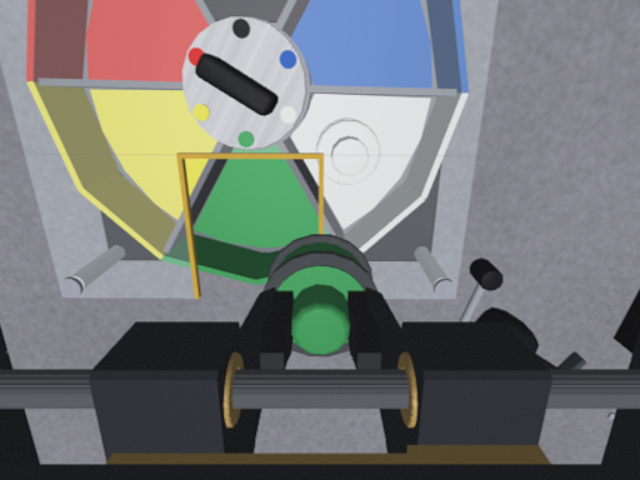

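The spool is gripped upright (knob at (320,315) px), and the green compartment sits squarely in the window at (250,200) px.

Emit:
send_rows:
  motion:
    - [[0,0.9,-2,0.5],[0,0.9,-2,0],[2,0,0,0],[2,0,0,0],[1,0,0,0],[0,0,0,0]]

```text
time: 17.65
eef_pos: [0.4784, 0.2188, 0.1009]
eef_rot: [0.995, 1.346, -1.074]
contact_force: [-0.3, -0.3, -0.3]
finger_gap: 0.0231
```

Run:
```python
from h import *
go(*polar(.08,180),.042,-76)
```

```text
t 17.65 pos [0.4784 0.2188 0.1009] yaw -76.2 tilt 3.26 j6 1.71 F [-0.3 -0.3 -0.3] gap 0.0231
rows total cm (tool xyz): [ 5.87  0.34 -0.94] turn -0.2
```

Emit:
send_rows:
  motion:
    - [[0,0.2,-0.7,0],[0,0,-0.4,0],[1.5,0,0,0],[1.5,0,0,0],[1.3,0,0,0],[0.8,0,0,0],[0,0,0,0]]

```text
time: 18.35
eef_pos: [0.4772, 0.2293, 0.0488]
eef_rot: [0.999, 1.342, -1.072]
contact_force: [0.3, 0.1, -0.2]
finger_gap: 0.0228
```

Run:
```python
from h import *
go(*polar(.08,180),.041,-76)
```

```text
t 18.35 pos [0.4772 0.2293 0.0488] yaw -76.3 tilt 2.98 j6 1.73 F [ 0.3  0.1 -0.2] gap 0.0228
rows total cm (tool xyz): [ 0.78 -0.08  0.14] turn -0.3
```

Emit:
send_rows:
  motion:
    - [[0.5,0,0,0],[0.5,0,0,0],[0.3,0,0,0],[0.2,0,0,0]]

```text
time: 18.75
eef_pos: [0.4778, 0.2298, 0.0403]
eef_rot: [0.999, 1.343, -1.072]
contact_force: [-5.4, -2.5, 10.6]
finger_gap: 0.0231
```

Emit:
send_rows:
  motion:
    - [[0.1,0,0,0],[0.1,0,0,0],[0,0,0,0],[0,0,0,0]]
  gripper: 0.38

```text
time: 19.15
eef_pos: [0.4796, 0.2305, 0.0406]
eef_rot: [1.002, 1.34, -1.068]
contact_force: [-0.3, 0.3, 0.3]
finger_gap: 0.0338
```

Emit:
send_rows:
  motion:
    - [[-1.5,0,0,0],[-2,0,0,0],[-3,0,0,0],[-3,0,0,0],[-1,0,0,0],[0,0,0,0]]

```text
time: 19.75
eef_pos: [0.4839, 0.2318, 0.1503]
eef_rot: [1.0, 1.342, -1.07]
contact_force: [0.3, -0.2, -0.0]
finger_gap: 0.0336
```

Run:
```python
from h import *
a,d,i=cam('wrist')
print(dial(a,i,C))
go(*C,.082,-16)
save('w6',cv2.resize(a,(640,480)))
```

```text
(np.float64(73.32013281717036), {'red': np.float64(74.52912742022733), 'yellow': np.float64(74.05284575595473), 'green': np.float64(72.55083877067159), 'blue': np.float64(72.14772407946691)})
t 19.8 pos [0.4837 0.2317 0.1496] yaw -76.3 tilt 2.93 j6 1.73 F [-0.7  0.5  0.5] gap 0.0335
rows total cm (tool xyz): [6.39 7.53 0.15] turn -60.3
```

View pics/w6.png

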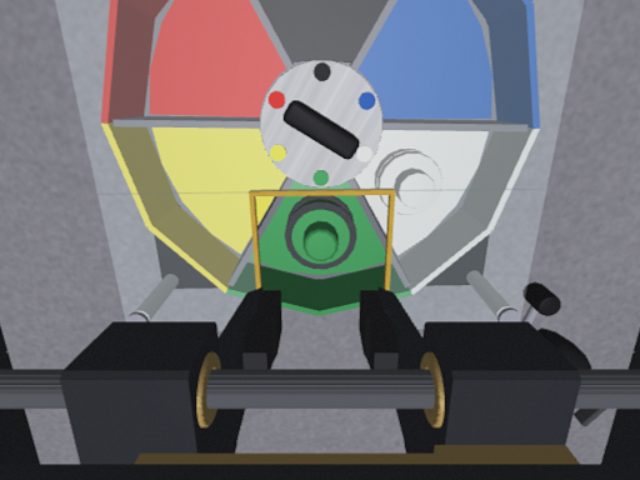

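Emit:
send_rows:
  motion:
    - [[0,2.4,0,0],[0,2.4,0,0],[0,2.4,0,0],[0,0,0,-8.4],[0,0,0,-8.4],[0,0,0,-8.4],[0,0,0,-8.4],[0,0,0,-8.4],[0,0,0,-8.4],[0,0,0,-8.4]]

```text
time: 20.8
eef_pos: [0.5444, 0.2446, 0.124]
eef_rot: [0.191, 1.633, -0.251]
contact_force: [-0.5, -0.9, -0.4]
finger_gap: 0.0336
```

Run:
```python
from h import *
go(*C,.082,-16.3)
```

```text
t 20.8 pos [0.5444 0.2446 0.124 ] yaw -16.1 tilt 4.73 j6 0.66 F [-0.5 -0.9 -0.4] gap 0.0336
rows total cm (tool xyz): [4.1  0.7  1.14] turn 0.2
```

Emit:
send_rows:
  motion:
    - [[1,0.4,0.6,0],[1,0.3,0.5,0],[1,0,0,0],[0.6,0,0,0],[0,0,0,0]]

```text
time: 21.3
eef_pos: [0.552, 0.2463, 0.0779]
eef_rot: [0.194, 1.639, -0.261]
contact_force: [0.9, 1.0, 3.8]
finger_gap: 0.0335
```

```bash
sed -i "s/'j6',/'axis',(R[:2,0]*57.3).round(1),'j6',/" h.py
python3 - <<'E'
from h import *
go(*C,.082,-16.3)
print(sensors.get_state()['joints'])
E
```

```text
t 21.3 pos [0.552  0.2463 0.0779] yaw -16.6 tilt 5.19 axis [-4.9 -1.7] j6 0.66 F [0.9 1.  3.8] gap 0.0335
rows total cm (tool xyz): [-0.42  0.1   0.14] turn -0.3
[0.37672305 0.33198923 1.83491139 0.00356514 1.06523364 0.6620309 ]
```

Emit:
send_rows:
  motion:
    - [[-0.3,0.1,0.1,0],[0,0,0,0],[0,0,0,0],[0,0,0,0],[0,0,0,0]]
  gripper: 0.0
  grip_force: 10

```text
time: 21.8
eef_pos: [0.5515, 0.2474, 0.0808]
eef_rot: [0.195, 1.643, -0.263]
contact_force: [-1.0, 1.1, -2.8]
finger_gap: 0.0128
```

Emit:
send_rows:
  motion:
    - [[0,0,0,-6],[0,0,0,-6],[0,0,0,-6],[0,0,0,-6],[0,0,0,-6],[0,0,0,-6],[0,0,0,-6],[0,0,0,-6],[0,0,0,0]]

```text
time: 22.7
eef_pos: [0.5515, 0.2474, 0.0808]
eef_rot: [-0.461, 1.615, 0.457]
contact_force: [-0.4, 0.1, -1.2]
finger_gap: 0.0131
```

Run:
```python
from h import *
go(*C,.082,43.7)
```

```text
t 22.7 pos [0.5515 0.2474 0.0808] yaw 33.2 tilt 5.28 axis [-5.  -1.7] j6 -0.2 F [-0.4  0.1 -1.2] gap 0.0131
rows total cm (tool xyz): [-0.14 -0.17  0.18] turn -10.5
```

Emit:
send_rows:
  motion:
    - [[0,0,0,-5.5],[0,0,0,-4.5],[0,0,0,0],[0,0,0,0]]

```text
time: 23.1
eef_pos: [0.5515, 0.2474, 0.0808]
eef_rot: [-0.588, 1.583, 0.596]
contact_force: [-1.5, -0.6, -1.4]
finger_gap: 0.0128
```

Emit:
send_rows:
  motion:
    - [[0,0,0,0],[0,0,0,0],[0,0,0,0]]
  gripper: 0.45

```text
time: 23.4
eef_pos: [0.5519, 0.2473, 0.0816]
eef_rot: [-0.584, 1.583, 0.592]
contact_force: [-0.3, -0.4, 0.5]
finger_gap: 0.0351
```

Emit:
send_rows:
  motion:
    - [[-1.5,0,0,0],[-1.5,0,0,0],[-1.5,0,0,0],[-1.5,0,0,0],[-1.5,0,0,0],[-1,0,0,0],[0,0,0,0],[0,0,0,0],[0,0,0,0],[0,0,0,0]]

```text
time: 24.4
eef_pos: [0.5613, 0.2504, 0.177]
eef_rot: [-0.583, 1.579, 0.59]
contact_force: [-0.3, 0.2, -0.5]
finger_gap: 0.0397
```

Run:
```python
from h import *
a,d,i=cam('wrist')
print(dial(a,i,C))
go(.4567,-.1425,.16,-76)
```

```text
(np.float64(133.68853978004972), {'red': np.float64(134.44961349616642), 'yellow': np.float64(133.73186309845192), 'green': np.float64(133.07857616401685), 'blue': np.float64(133.49411685199118)})
t 24.45 pos [0.5612 0.2504 0.1768] yaw 42.6 tilt 4.94 axis [-4.7 -1.5] j6 -0.37 F [0.7 0.6 0.4] gap 0.0394
rows total cm (tool xyz): [  3.59 -22.01 -34.04] turn 118.6
```

Emit:
send_rows:
  motion:
    - [[0,0,0,-4],[0,0,0,-4],[0,0,0,-4],[0,0,0,-4],[0,0,0,-4],[0,0,0,-4],[0,0,0,-4],[0,0,0,-4],[0,0,0,-4],[0,0,0,-4]]

```text
time: 25.45
eef_pos: [0.5557, 0.2482, 0.1669]
eef_rot: [-1.113, 1.355, 1.184]
contact_force: [-0.5, 0.5, 0.1]
finger_gap: 0.0397
```

Run:
```python
from h import *
go(.4567,-.1425,.16,104)
```

```text
t 25.45 pos [0.5557 0.2482 0.1669] yaw 84.2 tilt 5.94 axis [-5.6 -1.9] j6 -1.09 F [-0.5  0.5  0.1] gap 0.0397
rows total cm (tool xyz): [  2.95   5.66 -39.81] turn -19.8
```

Emit:
send_rows:
  motion:
    - [[0,0,0,-5],[0,0,0,-5],[0,0,0,-5],[0,0,0,-5],[0,0,0,0],[0,0,0,0],[0,0,0,0],[0,0,0,0],[0,0,0,0],[0,0,0,0]]

```text
time: 26.45
eef_pos: [0.5521, 0.2469, 0.1606]
eef_rot: [-1.358, 1.179, 1.471]
contact_force: [-0.2, -0.3, 1.1]
finger_gap: 0.0396
```

Emit:
send_rows:
  motion:
    - [[0,0,0,0],[0,0,0,0],[0,0,0,0],[0,0,0,0],[0,0,0,0],[0,0,0,0],[0,0,0,0],[0,0,0,0],[0,0,0,0],[0,0,0,0]]

```text
time: 27.45
eef_pos: [0.5523, 0.247, 0.1609]
eef_rot: [-1.358, 1.178, 1.471]
contact_force: [-0.3, 0.1, -0.8]
finger_gap: 0.0395
```

Run:
```python
from h import *
go(.4567,-.1425,.16,104)
```

```text
t 27.45 pos [0.5523 0.247  0.1609] yaw 104.6 tilt 6.54 axis [-6.2 -2.1] j6 -1.45 F [-0.3  0.1 -0.8] gap 0.0395
rows total cm (tool xyz): [  2.57  18.93 -35.26] turn 0.6
```

Emit:
send_rows:
  motion:
    - [[-4,0,0,0],[-4,0,0,0],[-4,0,0,0],[-4,0,0,0],[0,0,0,0]]

```text
time: 27.95
eef_pos: [0.5683, 0.2524, 0.3224]
eef_rot: [-1.356, 1.185, 1.475]
contact_force: [0.2, 1.1, -0.5]
finger_gap: 0.0393
```

Emit:
send_rows:
  motion:
    - [[0,0,0,0]]

```text
time: 28.05
eef_pos: [0.5686, 0.2525, 0.3228]
eef_rot: [-1.356, 1.184, 1.474]
contact_force: [-0.5, 0.1, 0.6]
finger_gap: 0.0396
```

Run:
```python
from h import *
go(.4567,-.1425,.16,104)
```

```text
t 28.05 pos [0.5686 0.2525 0.3228] yaw 104.6 tilt 6.89 axis [-6.5 -2.2] j6 -1.45 F [-0.5  0.1  0.6] gap 0.0396
rows total cm (tool xyz): [ 18.98  18.67 -35.23] turn 0.6
```

Emit:
send_rows:
  motion:
    - [[4,0,0,0],[4,0,0,0],[4,0,0,0],[3,0,0,0],[0,0,0,0]]

```text
time: 28.55
eef_pos: [0.5491, 0.2457, 0.1658]
eef_rot: [-1.356, 1.186, 1.476]
contact_force: [-0.3, -0.3, 0.3]
finger_gap: 0.0394
```

Run:
```python
from h import *
go(.4567,-.1425,.16,104)
```

```text
t 28.55 pos [0.5491 0.2457 0.1658] yaw 104.6 tilt 6.99 axis [-6.6 -2.3] j6 -1.45 F [-0.3 -0.3  0.3] gap 0.0394
rows total cm (tool xyz): [  3.18  18.5  -35.21] turn 0.6
```

The tool tilts about 7°, mostly in the plane of the pads, so it doesn't hurt gripping. I'll go on to yellow.

Emit:
send_rows:
  motion:
    - [[0,1.8,-3.4,0],[0,1.8,-3.4,0],[0,1.8,-3.4,0],[0,1.8,-3.4,0],[0,1.8,-3.4,0],[0,1.8,-3.4,0],[0,1.8,-3.4,0],[0,1.8,-3.4,0],[0,1.8,-3.4,0],[0,1.8,-3.4,0]]

```text
time: 29.55
eef_pos: [0.4616, -0.1378, 0.1974]
eef_rot: [-1.366, 1.18, 1.479]
contact_force: [-0.3, 0.0, 0.4]
finger_gap: 0.0398
```

Emit:
send_rows:
  motion:
    - [[0,0,0,0]]

```text
time: 29.65
eef_pos: [0.4613, -0.1415, 0.199]
eef_rot: [-1.365, 1.184, 1.473]
contact_force: [-0.5, 1.1, -0.1]
finger_gap: 0.0397
```

```bash
cat >> h.py <<'E'
HUE=dict(red=0,yellow=28,green=67,blue=112)
def knob(col,x,y,z0=.064,z1=.08):
    """knob centre from the wrist view near x,y"""
    a,d,i=cam('wrist');P=cloud(i,d);hsv=cv2.cvtColor(a,cv2.COLOR_RGB2HSV);H=hsv[...,0].astype(int);h=HUE[col]
    m=(np.minimum(abs(H-h),180-abs(H-h))<13)&(hsv[...,1]>110)&(P[...,2]>z0)&(P[...,2]<z1)&(np.hypot(P[...,0]-x,P[...,1]-y)<.04)
    q=P[m]
    if m.sum()<50: print('knob not seen',m.sum());return a
    print(col,m.sum(),((q.min(0)+q.max(0))/2).round(4),np.ptp(q,0).round(3));return a
E
python3 - <<'E'
from h import *
go(.4567,-.1425,.055,104)
a=knob('yellow',.4567,-.1425)
E
```

```text
t 29.65 pos [ 0.4613 -0.1415  0.199 ] yaw 104.9 tilt 6.83 axis [-6.3 -2.5] j6 -2.1 F [-0.5  1.1 -0.1] gap 0.0397
rows total cm (tool xyz): [14.36 -1.23  0.23] turn 0.9
yellow 468 [ 0.4564 -0.1418  0.0685] [0.023 0.023 0.008]
```

Emit:
send_rows:
  motion:
    - [[2.5,-0.2,0,0],[2.5,-0.2,0,0],[2.5,-0.2,0,0],[2,-0.2,0,0],[1.5,-0.2,0,0],[0.5,0,0,0],[0,0,0,0]]

```text
time: 30.4
eef_pos: [0.4643, -0.1358, 0.0845]
eef_rot: [-1.37, 1.174, 1.47]
contact_force: [0.0, 0.7, -0.3]
finger_gap: 0.0398
```

Run:
```python
from h import *
go(.4564,-.142,.055,104)
```

```text
t 30.4 pos [ 0.4643 -0.1358  0.0845] yaw 105.1 tilt 6.3 axis [-5.8 -2.3] j6 -2.08 F [ 0.   0.7 -0.3] gap 0.0398
rows total cm (tool xyz): [ 3.04  0.6  -0.36] turn 1.1
```

Emit:
send_rows:
  motion:
    - [[0,0.5,-0.3,0],[1,0.2,-0.1,0],[0.9,0.2,0,0],[0.9,0.1,0,0],[0.5,0,0,0],[0,0,0,0]]

```text
time: 31.0
eef_pos: [0.454, -0.144, 0.0534]
eef_rot: [-1.374, 1.171, 1.465]
contact_force: [-0.1, 0.1, 0.7]
finger_gap: 0.0394
```

Run:
```python
from h import *
go(.4564,-.142,.055,104)
```

```text
t 31.0 pos [ 0.454  -0.144   0.0534] yaw 105.1 tilt 6.04 axis [-5.5 -2.4] j6 -2.09 F [-0.1  0.1  0.7] gap 0.0394
rows total cm (tool xyz): [-0.19 -0.27  0.13] turn 1.1
```

Good. Grip, pull up and carry.

Emit:
send_rows:
  motion:
    - [[0,0,0,0],[0.1,0,0,0],[0.1,0,0,0],[0.1,0,0,0],[0.1,0,0,0],[0,0,0,0]]
  gripper: 0.0
  grip_force: 40

```text
time: 31.6
eef_pos: [0.4538, -0.1428, 0.0531]
eef_rot: [-1.37, 1.171, 1.467]
contact_force: [0.3, 1.2, -0.9]
finger_gap: 0.0228
```

Emit:
send_rows:
  motion:
    - [[-1,0,0,0],[-1,0,0,0],[-1.5,0,0,0],[-2,0,0,0],[-2,0,0,0],[-2,0,0,0],[-1,0,0,0],[0,0,0,0]]

```text
time: 32.4
eef_pos: [0.4664, -0.1394, 0.1667]
eef_rot: [-1.375, 1.169, 1.462]
contact_force: [0.1, -0.3, -0.3]
finger_gap: 0.0229
```

Run:
```python
from h import *
go(*polar(.08,180),.16,104)
```

```text
t 32.4 pos [ 0.4664 -0.1394  0.1667] yaw 105.0 tilt 5.88 axis [-5.4 -2.4] j6 -2.1 F [ 0.1 -0.3 -0.3] gap 0.0229
rows total cm (tool xyz): [ -0.97 -10.45  35.19] turn 1.0
```

Emit:
send_rows:
  motion:
    - [[0,-1.1,3.8,0],[0,-1.1,3.8,0],[0,-1.1,3.8,0],[0,-1.1,3.8,0],[0,-1.1,3.8,0],[0,-1.1,3.8,0],[0,-1.1,3.8,0],[0,-1.1,3.8,0],[0,-1,3.5,0],[0,0,0,0]]

```text
time: 33.4
eef_pos: [0.4713, 0.223, 0.1447]
eef_rot: [-1.372, 1.178, 1.459]
contact_force: [1.1, -0.7, -0.8]
finger_gap: 0.023
```

Run:
```python
from h import *
go(*polar(.08,180),.042,104)
b,e,j=cam('side'); np.savez('s5.npz',b=b,e=e)
save('s5',cv2.resize(b[60:220,140:340],(600,480),interpolation=2))
```

```text
t 33.4 pos [0.4713 0.223  0.1447] yaw 104.7 tilt 6.12 axis [-5.5 -2.6] j6 -1.43 F [ 1.1 -0.7 -0.8] gap 0.023
rows total cm (tool xyz): [10.14 -1.68  0.52] turn 0.7
```

View pics/s5.png

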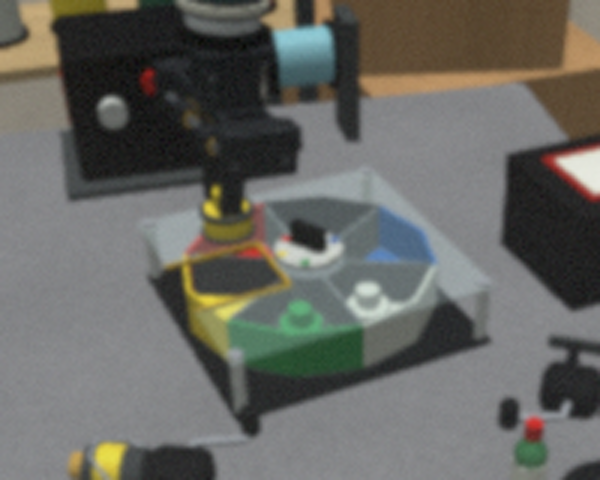

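Yellow is held upright above the window, with green and pot standing in their compartments.

Emit:
send_rows:
  motion:
    - [[1,-0.2,0.3,0.7],[2,-0.2,0.2,0],[2,-0.2,0,0],[0,-0.1,0,0],[0,0,0,0]]

```text
time: 33.95
eef_pos: [0.4705, 0.22, 0.0894]
eef_rot: [-1.359, 1.195, 1.445]
contact_force: [-0.4, 0.7, -0.3]
finger_gap: 0.0229
```

Run:
```python
from h import *
go(*polar(.08,180),.042,104)
```

```text
t 33.95 pos [0.4705 0.22   0.0894] yaw 103.6 tilt 6.44 axis [-5.8 -2.9] j6 -1.41 F [-0.4  0.7 -0.3] gap 0.0229
rows total cm (tool xyz): [ 4.61 -1.26  0.73] turn -0.4
```

Emit:
send_rows:
  motion:
    - [[0,-0.5,0.4,0],[0.5,-0.4,0.3,0],[1.2,-0.2,0,0],[1.2,-0.2,0,0],[0.8,-0.1,0,0],[0,0,0,0]]

```text
time: 34.55
eef_pos: [0.4816, 0.2282, 0.0499]
eef_rot: [-1.359, 1.193, 1.441]
contact_force: [0.1, -0.5, -0.2]
finger_gap: 0.0226
```

Run:
```python
from h import *
go(*polar(.08,180),.041,104)
```

```text
t 34.55 pos [0.4816 0.2282 0.0499] yaw 103.5 tilt 6.21 axis [-5.5 -2.8] j6 -1.4 F [ 0.1 -0.5 -0.2] gap 0.0226
rows total cm (tool xyz): [0.94 0.43 0.09] turn -0.5
```

Emit:
send_rows:
  motion:
    - [[0.5,0.2,0,0],[0.5,0.1,0,0],[0.3,0,0,0],[0.2,0,0,0]]

```text
time: 34.95
eef_pos: [0.4784, 0.2275, 0.0408]
eef_rot: [-1.359, 1.192, 1.441]
contact_force: [-3.9, -1.9, 10.1]
finger_gap: 0.0228
```

Emit:
send_rows:
  motion:
    - [[0.1,0,0,0],[0.1,0,0,0],[0,0,0,0],[0,0,0,0]]
  gripper: 0.38

```text
time: 35.35
eef_pos: [0.4796, 0.2277, 0.0413]
eef_rot: [-1.361, 1.189, 1.438]
contact_force: [-0.4, -0.2, 1.4]
finger_gap: 0.0335
```

Emit:
send_rows:
  motion:
    - [[-1.5,0,0,0],[-2,0,0,0],[-3,0,0,0],[-3,0,0,0],[-1.5,0,0,0],[0,0,0,0]]

```text
time: 35.95
eef_pos: [0.4886, 0.2331, 0.1555]
eef_rot: [-1.359, 1.192, 1.441]
contact_force: [0.6, -0.4, 0.3]
finger_gap: 0.0334
```

Run:
```python
from h import *
go(*C,.15,43.7)
b,e,j=cam('side');s,d,k=cam('scene')
for n,im,dd,i in(('side',b,e,j),('scene',s,d,k)):
    P=cloud(i,dd);hsv=cv2.cvtColor(im,cv2.COLOR_RGB2HSV);w=polar(.08,180)
    m=(abs(hsv[...,0].astype(int)-28)<9)&(hsv[...,1]>110)&(P[...,2]<.1)&(np.hypot(P[...,0]-w[0],P[...,1]-w[1])<.03)
    q=P[m];print(n,m.sum(),q.mean(0) if len(q) else '',np.percentile(q[:,2],[5,50,95]) if len(q) else '')
np.savez('s6.npz',b=b,e=e)
save('s6',cv2.resize(b[100:200,160:300],(700,500),interpolation=2))
```

```text
t 35.95 pos [0.4886 0.2331 0.1555] yaw 103.5 tilt 6.16 axis [-5.5 -2.7] j6 -1.4 F [ 0.6 -0.4  0.3] gap 0.0334
rows total cm (tool xyz): [-0.15 -6.7  -0.16] turn 59.8
side 64 [0.4782679  0.22664607 0.04993421] [0.03789021 0.05318699 0.05730697]
scene 115 [0.48053522 0.22414484 0.04761731] [0.03812393 0.04535109 0.05952314]
```

View pics/s6.png

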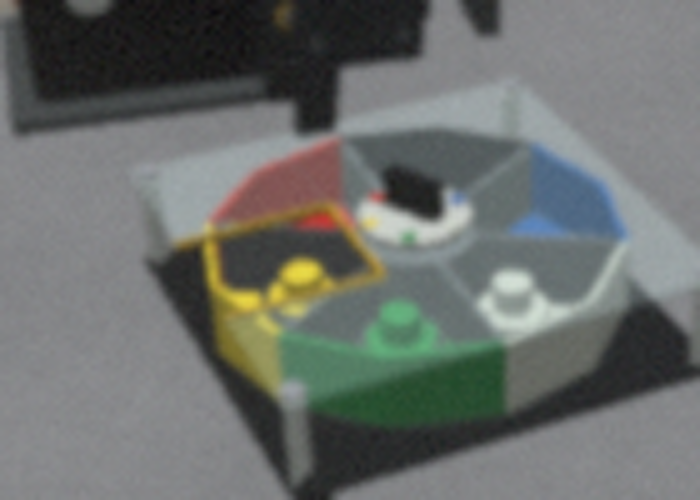

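Emit:
send_rows:
  motion:
    - [[0,-2.2,0,0],[0,-2.2,0,0],[0,-2.2,0,0],[0,0,0,3],[0,0,0,3],[0,0,0,3],[0,0,0,3],[0,0,0,3],[0,0,0,3],[0,0,0,3]]

```text
time: 37.05
eef_pos: [0.5407, 0.2433, 0.1258]
eef_rot: [-1.089, 1.419, 1.155]
contact_force: [-0.9, -0.4, -0.1]
finger_gap: 0.0335
```

Run:
```python
from h import *
go(*C,.15,43.7)
```

```text
t 37.05 pos [0.5407 0.2433 0.1258] yaw 81.9 tilt 8.26 axis [-7.4 -3.5] j6 -1.04 F [-0.9 -0.4 -0.1] gap 0.0335
rows total cm (tool xyz): [-2.59 -0.96  0.36] turn 38.2
```

Emit:
send_rows:
  motion:
    - [[-0.1,0,0,8],[-0.4,0,0,8],[-0.4,0,0,8],[-0.4,0,0,8],[-0.4,0,0,6],[0,0,0,0]]

```text
time: 37.65
eef_pos: [0.5344, 0.241, 0.1301]
eef_rot: [-0.595, 1.662, 0.577]
contact_force: [0.3, 0.6, 0.1]
finger_gap: 0.0331
```

Run:
```python
from h import *
go(*C,.082,43.7)
```

```text
t 37.65 pos [0.5344 0.241  0.1301] yaw 42.3 tilt 9.57 axis [-8.7 -4. ] j6 -0.34 F [0.3 0.6 0.1] gap 0.0331
rows total cm (tool xyz): [ 4.41 -1.09  2.6 ] turn -1.4
```

Emit:
send_rows:
  motion:
    - [[0,-0.3,1.3,-1.4],[1.2,-0.4,1,0],[1.2,-0.2,0.3,0],[1.2,0,0,0],[0.6,0,0,0],[0,0,0,0]]

```text
time: 38.25
eef_pos: [0.5539, 0.2496, 0.08]
eef_rot: [-0.62, 1.659, 0.607]
contact_force: [-2.8, 0.4, 7.4]
finger_gap: 0.0336
```

Run:
```python
from h import *
go(*C,.082,43.7)
```

```text
t 38.25 pos [0.5539 0.2496 0.08  ] yaw 44.3 tilt 9.8 axis [-8.9 -4.1] j6 -0.38 F [-2.8  0.4  7.4] gap 0.0336
rows total cm (tool xyz): [-0.18 -0.18 -0.2 ] turn 0.6
```

Emit:
send_rows:
  motion:
    - [[-0.5,-0.1,0,0],[0,0,0,0],[0,0,0,0],[0,0,0,0],[0,0,0,0]]
  gripper: 0.0
  grip_force: 40

```text
time: 38.75
eef_pos: [0.552, 0.2461, 0.0846]
eef_rot: [-0.623, 1.668, 0.607]
contact_force: [-0.8, -0.9, 3.0]
finger_gap: 0.0132
```

Emit:
send_rows:
  motion:
    - [[0,0,-0.3,0],[0,0,-0.3,0],[0,0,-0.3,0],[0,0,-0.3,0]]

```text
time: 39.15
eef_pos: [0.5521, 0.2462, 0.0846]
eef_rot: [-0.613, 1.641, 0.611]
contact_force: [5.8, 6.0, 0.2]
finger_gap: 0.0131
```

Run:
```python
from h import *
go(*C,.082,43.7)
```

```text
t 39.15 pos [0.5521 0.2462 0.0846] yaw 44.2 tilt 8.74 axis [-8.  -3.3] j6 -0.39 F [5.8 6.  0.2] gap 0.0131
rows total cm (tool xyz): [ 0.22 -0.09  0.23] turn 0.5
```

The nudge works: pushing inward while holding the handle takes the tilt out. I'll do more of it.

Emit:
send_rows:
  motion:
    - [[0,0,-0.6,0],[0,0,-0.6,0],[0,0,-0.6,0],[0,0,-0.6,0],[0,0,-0.6,0],[0,0,-0.6,0],[0,0,-0.6,0],[0,0,-0.6,0]]

```text
time: 39.95
eef_pos: [0.5528, 0.2465, 0.0847]
eef_rot: [-0.576, 1.534, 0.622]
contact_force: [12.4, 14.1, -14.0]
finger_gap: 0.0118
```

Run:
```python
from h import *
go(*C,.082,43.7)
```

```text
t 39.95 pos [0.5528 0.2465 0.0847] yaw 43.7 tilt 3.12 axis [-3.1  0.5] j6 -0.42 F [ 12.4  14.1 -14. ] gap 0.0118
rows total cm (tool xyz): [ 0.26 -0.05  0.13] turn -0.0
```

Emit:
send_rows:
  motion:
    - [[0,0.4,-0.5,0],[0,0.4,-0.5,0],[0,0.4,-0.5,0],[0,0.4,-0.5,0],[0,0.4,-0.5,0],[0,0.4,-0.5,0]]

```text
time: 40.55
eef_pos: [0.5532, 0.2469, 0.0849]
eef_rot: [-0.586, 1.449, 0.602]
contact_force: [20.4, 1.7, -14.4]
finger_gap: 0.0119
```

Run:
```python
from h import *
go(*C,.082,43.7)
```

```text
t 40.55 pos [0.5532 0.2469 0.0849] yaw 43.8 tilt 2.25 axis [1.8 1.3] j6 -0.4 F [ 20.4   1.7 -14.4] gap 0.0119
rows total cm (tool xyz): [ 0.3  -0.05  0.05] turn 0.1
```

Emit:
send_rows:
  motion:
    - [[0,0,0,-7],[0,0,0,-7],[0,0,0,-7],[0,0,0,-7],[0,0,0,-7],[0,0,0,-7],[0,0,0,-7],[0,0,0,-7],[0,0,0,0]]
  grip_force: 15

```text
time: 41.45
eef_pos: [0.5535, 0.248, 0.0849]
eef_rot: [-1.359, 1.062, 1.344]
contact_force: [0.5, 0.4, 1.6]
finger_gap: 0.0117
```

Run:
```python
from h import *
go(*C,.082,104)
```

```text
t 41.45 pos [0.5535 0.248  0.0849] yaw 101.9 tilt 2.35 axis [1.8 1.5] j6 -1.41 F [0.5 0.4 1.6] gap 0.0117
rows total cm (tool xyz): [ 0.29 -0.01 -0.12] turn -2.1
```

Emit:
send_rows:
  motion:
    - [[0,0,0,-2],[0,0,0,0],[0,0,0,0]]

```text
time: 41.75
eef_pos: [0.5536, 0.2481, 0.085]
eef_rot: [-1.38, 1.046, 1.364]
contact_force: [-0.0, 0.9, 1.9]
finger_gap: 0.0121
```

Emit:
send_rows:
  motion:
    - [[0,0,0,0],[0,0,0,0],[0,0,0,0]]
  gripper: 0.45

```text
time: 42.05
eef_pos: [0.5523, 0.2474, 0.0835]
eef_rot: [-1.377, 1.051, 1.363]
contact_force: [-0.4, -0.1, 0.2]
finger_gap: 0.0338
```

Emit:
send_rows:
  motion:
    - [[-1.5,0,0,0],[-1.5,0,0,0],[-1.5,0,0,0],[-1.5,0,0,0],[-1.5,0,0,0],[-1,0,0,0],[0,0,0,0]]

```text
time: 42.75
eef_pos: [0.5506, 0.2454, 0.1787]
eef_rot: [-1.377, 1.048, 1.36]
contact_force: [-0.9, -0.3, 0.2]
finger_gap: 0.0398
```

Run:
```python
from h import *
a,d,i=cam('wrist')
print(dial(a,i,C))
go(.4655,-.2775,.16,104)
```

```text
(np.float64(-166.25370049943598), {'red': np.float64(-166.90167936785892), 'yellow': np.float64(-166.90651673531974), 'green': np.float64(-165.94241345954316), 'blue': np.float64(-165.26416965006467)})
t 42.8 pos [0.5503 0.2453 0.1779] yaw 103.3 tilt 2.36 axis [1.8 1.5] j6 -1.44 F [ 0.3  0.2 -0.4] gap 0.0396
rows total cm (tool xyz): [  0.17  20.28 -48.96] turn -0.7
```

Emit:
send_rows:
  motion:
    - [[0,1.9,-4.6,0],[0,1.9,-4.6,0],[0,1.9,-4.6,0],[0,1.9,-4.6,0],[0,1.9,-4.6,0],[0,1.9,-4.6,0],[0,1.9,-4.6,0],[0,1.9,-4.6,0],[0,1.9,-4.6,0],[0,1.9,-4.6,0]]

```text
time: 43.8
eef_pos: [0.4687, -0.2454, 0.1557]
eef_rot: [-1.379, 1.042, 1.376]
contact_force: [1.1, 0.4, 0.1]
finger_gap: 0.0399
```

Emit:
send_rows:
  motion:
    - [[0,0,-1,0],[0,0,0,0]]

```text
time: 44.0
eef_pos: [0.4688, -0.2605, 0.1537]
eef_rot: [-1.372, 1.048, 1.372]
contact_force: [-0.1, 0.5, -0.7]
finger_gap: 0.0398
```

Run:
```python
from h import *
go(.4655,-.2775,.055,104)
knob('red',.4655,-.2775)
```

```text
t 44.0 pos [ 0.4688 -0.2605  0.1537] yaw 103.5 tilt 2.18 axis [1.4 1.7] j6 -2.4 F [-0.1  0.5 -0.7] gap 0.0398
rows total cm (tool xyz): [ 9.81  1.02 -1.81] turn -0.5
red 682 [ 0.4661 -0.2774  0.0681] [0.023 0.024 0.008]
```

Emit:
send_rows:
  motion:
    - [[0,0.4,-1,0],[1,0.2,-0.8,0],[2,0.1,0,0],[2,0.1,0,0],[2,0,0,0],[0,0,0,0]]

```text
time: 44.65
eef_pos: [0.4682, -0.272, 0.0785]
eef_rot: [-1.379, 1.041, 1.381]
contact_force: [-0.3, 0.7, -0.4]
finger_gap: 0.0396
```

Run:
```python
from h import *
go(.466,-.2775,.054,104)
```

```text
t 44.65 pos [ 0.4682 -0.272   0.0785] yaw 104.2 tilt 2.22 axis [1.3 1.8] j6 -2.44 F [-0.3  0.7 -0.4] gap 0.0396
rows total cm (tool xyz): [ 2.43  0.42 -0.54] turn 0.2
```

Emit:
send_rows:
  motion:
    - [[0,0.2,-0.3,0],[0.8,0.2,-0.3,0],[0.8,0,0,0],[0.6,0,0,0],[0.2,0,0,0]]

```text
time: 45.15
eef_pos: [0.4683, -0.2784, 0.0547]
eef_rot: [-1.384, 1.04, 1.38]
contact_force: [-0.2, 0.1, -0.3]
finger_gap: 0.0394
```

Run:
```python
from h import *
go(.466,-.2775,.054,104)
```

```text
t 45.15 pos [ 0.4683 -0.2784  0.0547] yaw 104.3 tilt 2.23 axis [1.5 1.7] j6 -2.46 F [-0.2  0.1 -0.3] gap 0.0394
rows total cm (tool xyz): [0.07 0.21 0.14] turn 0.3
```

Emit:
send_rows:
  motion:
    - [[0.1,0.1,0,0],[0.1,0,0,0],[0,0,0,0],[0,0,0,0],[0,0,0,0],[0,0,0,0]]
  gripper: 0.0
  grip_force: 40

```text
time: 45.75
eef_pos: [0.4672, -0.278, 0.0529]
eef_rot: [-1.383, 1.039, 1.381]
contact_force: [-0.4, 0.9, -0.0]
finger_gap: 0.0228
```

Emit:
send_rows:
  motion:
    - [[-1,0,0,0],[-1,0,0,0],[-1.5,0,0,0],[-2,0,0,0],[-2,0,0,0],[-2,0,0,0],[-1,0,0,0],[0,0,0,0]]

```text
time: 46.55
eef_pos: [0.4654, -0.2837, 0.1681]
eef_rot: [-1.39, 1.041, 1.375]
contact_force: [0.2, -0.3, -0.5]
finger_gap: 0.0227
```

Run:
```python
from h import *
go(*polar(.08,180),.16,104)
```

```text
t 46.55 pos [ 0.4654 -0.2837  0.1681] yaw 104.3 tilt 2.21 axis [1.7 1.4] j6 -2.46 F [ 0.2 -0.3 -0.5] gap 0.0227
rows total cm (tool xyz): [  2.11 -13.66  49.25] turn 0.3
```

Emit:
send_rows:
  motion:
    - [[0,-1.2,4.5,0],[0,-1.2,4.5,0],[0,-1.2,4.5,0],[0,-1.2,4.5,0],[0,-1.2,4.5,0],[0,-1.2,4.5,0],[0,-1.2,4.5,0],[0,-1.2,4.5,0],[0,-1.2,4.5,0],[0,-1.2,4.5,0]]

```text
time: 47.55
eef_pos: [0.4701, 0.1908, 0.1753]
eef_rot: [-1.385, 1.052, 1.364]
contact_force: [0.6, -0.3, -1.1]
finger_gap: 0.0228
```

Emit:
send_rows:
  motion:
    - [[0,0,1,0],[0,0,0,0]]

```text
time: 47.75
eef_pos: [0.4665, 0.2056, 0.1743]
eef_rot: [-1.389, 1.048, 1.37]
contact_force: [-0.2, -0.2, -1.5]
finger_gap: 0.023
```

Run:
```python
from h import *
go(*polar(.08,180),.042,104)
```

```text
t 47.75 pos [0.4665 0.2056 0.1743] yaw 104.0 tilt 2.01 axis [1.7 1.1] j6 -1.46 F [-0.2 -0.2 -1.5] gap 0.023
rows total cm (tool xyz): [13.3  -1.06  1.73] turn 0.0
```

Emit:
send_rows:
  motion:
    - [[0,-0.4,0.9,0],[1,-0.3,0.7,0],[2.3,0,0,0],[2.3,0,0,0],[2.2,0,0,0],[0,0,0,0]]

```text
time: 48.35
eef_pos: [0.4732, 0.2194, 0.0917]
eef_rot: [-1.385, 1.055, 1.364]
contact_force: [-1.1, -0.6, -0.2]
finger_gap: 0.0229
```

Run:
```python
from h import *
go(*polar(.08,180),.042,104)
```

```text
t 48.35 pos [0.4732 0.2194 0.0917] yaw 103.6 tilt 1.94 axis [1.7 1. ] j6 -1.43 F [-1.1 -0.6 -0.2] gap 0.0229
rows total cm (tool xyz): [ 4.99 -0.34  0.67] turn -0.4
```

Emit:
send_rows:
  motion:
    - [[0,-0.2,0.4,0],[0.6,-0.1,0.4,0],[1.3,0,0,0],[1.3,0,0,0],[0.9,0,0,0],[0,0,0,0]]

```text
time: 48.95
eef_pos: [0.4782, 0.2286, 0.05]
eef_rot: [-1.384, 1.053, 1.359]
contact_force: [-0.7, -0.2, -0.6]
finger_gap: 0.0226
```

Run:
```python
from h import *
go(*polar(.08,180),.041,104)
```

```text
t 48.95 pos [0.4782 0.2286 0.05  ] yaw 103.4 tilt 2.16 axis [1.9 1.1] j6 -1.41 F [-0.7 -0.2 -0.6] gap 0.0226
rows total cm (tool xyz): [ 0.89  0.23 -0.06] turn -0.6
```

Emit:
send_rows:
  motion:
    - [[0.5,0.1,0,0],[0.5,0.1,0,0],[0.3,0,0,0],[0.2,0,0,0]]

```text
time: 49.35
eef_pos: [0.4777, 0.2289, 0.0401]
eef_rot: [-1.384, 1.053, 1.359]
contact_force: [-7.2, -3.2, 14.8]
finger_gap: 0.0227
```

Emit:
send_rows:
  motion:
    - [[0.1,0,0,0],[0.1,0,0,0],[0,0,0,0],[0,0,0,0]]
  gripper: 0.38

```text
time: 49.75
eef_pos: [0.479, 0.23, 0.0406]
eef_rot: [-1.384, 1.049, 1.357]
contact_force: [-0.6, 0.1, 1.5]
finger_gap: 0.0334
```

Emit:
send_rows:
  motion:
    - [[-1.5,0,0,0],[-2,0,0,0],[-3,0,0,0],[-3,0,0,0],[-4,0,0,0],[-2,0,0,0],[0,-2.3,0,0],[0,-2.3,0,0],[0,-2.3,0,0],[0,0,0,0]]

```text
time: 50.75
eef_pos: [0.542, 0.2421, 0.2115]
eef_rot: [-1.387, 1.046, 1.354]
contact_force: [-0.5, 0.8, 0.8]
finger_gap: 0.0334
```

Emit:
send_rows:
  motion:
    - [[-0.3,0,0,8.5],[-0.3,0,0,8.5],[-0.3,0,0,8.5],[-0.3,0,0,8.5],[-0.3,0,0,8.5],[-0.3,0,0,8.5],[-0.3,0,0,8.5],[-0.3,0,0,8.5],[-0.3,0,0,8.5],[-0.3,0,0,8.5]]

```text
time: 51.75
eef_pos: [0.5305, 0.2376, 0.2432]
eef_rot: [-0.227, 1.526, 0.243]
contact_force: [0.2, -0.7, -0.2]
finger_gap: 0.0336
```

Run:
```python
from h import *
go(*C,.13,-76)
b,e,j=cam('side')
P=cloud(j,e);hsv=cv2.cvtColor(b,cv2.COLOR_RGB2HSV);w=polar(.08,180);H=hsv[...,0].astype(int)
m=((H<8)|(H>172))&(hsv[...,1]>130)&(P[...,2]<.1)&(np.hypot(P[...,0]-w[0],P[...,1]-w[1])<.03)
q=P[m];print(m.sum(),q.mean(0),np.percentile(q[:,2],[5,50,95]))
save('s7',cv2.resize(b[100:200,160:300],(700,500),interpolation=2))
```

```text
t 51.75 pos [0.5305 0.2376 0.2432] yaw 17.2 tilt 1.92 axis [1.7 0.9] j6 0.07 F [ 0.2 -0.7 -0.2] gap 0.0336
rows total cm (tool xyz): [11.39  0.13  2.15] turn 93.2
50 [0.47343106 0.2272254  0.05185214] [0.03883837 0.05510748 0.05804492]
```

View pics/s7.png

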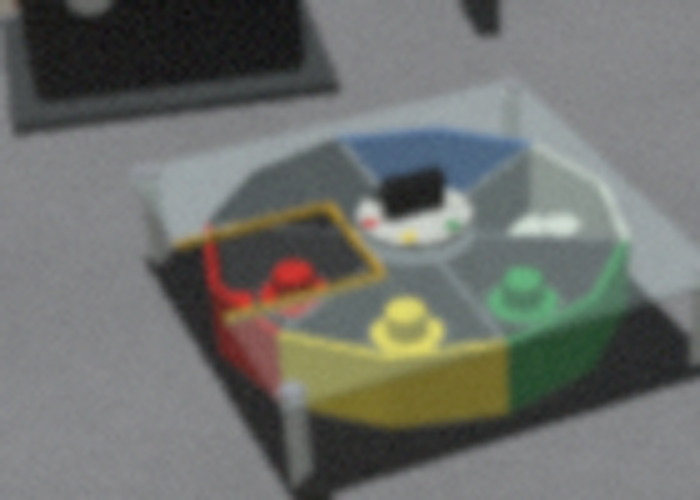

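Red is in its compartment, but the white compartment at (545,225) px looks empty. I'll check the bench.

Run:
```python
from h import *
a,d,i=cam('wrist');b,e,j=cam('scene');s,f,k=cam('side')
np.savez('s8.npz',a=a,d=d,b=b,e=e,s=s,f=f)
save('s8',np.vstack([np.hstack([cv2.resize(b[60:330,100:460],(400,300)),cv2.resize(a,(400,300))]),cv2.resize(s[100:300,100:400],(450,300),interpolation=2)[:,:].repeat(1,0) if 0 else np.hstack([cv2.resize(s[90:250,150:350],(400,300),interpolation=2),cv2.resize(s,(400,300))])]))
```

```text
(no output)
```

View pics/s8.png

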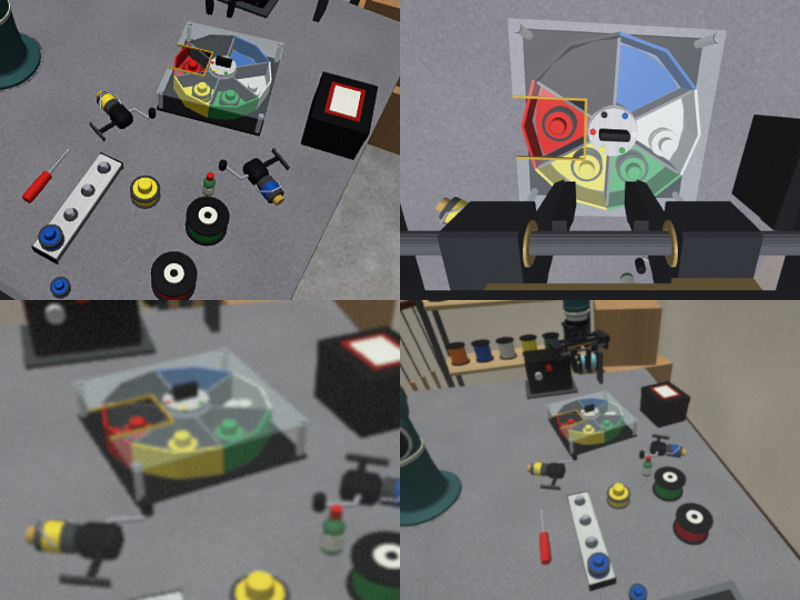

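The wrist view shows the pot standing in white at (662,145) px, so all is well. Red is at (560,125) px. I'll continue the free turn to yaw −76.

Emit:
send_rows:
  motion:
    - [[-0.2,0,0,8.5],[-0.2,0,0,8.5],[-0.2,0,0,8.5],[-0.2,0,0,8.5],[-0.2,0,0,8.5],[-0.2,0,0,8.5],[-0.2,0,0,8.5],[-0.2,0,0,8.5],[-0.2,0,0,8.5],[-0.2,0,0,8.5]]

```text
time: 52.95
eef_pos: [0.5253, 0.2356, 0.2598]
eef_rot: [0.94, 1.354, -0.904]
contact_force: [-0.3, -1.4, 0.1]
finger_gap: 0.0334
```

Emit:
send_rows:
  motion:
    - [[0,0,0,6],[0,0,0,0]]

```text
time: 53.15
eef_pos: [0.5245, 0.2354, 0.2595]
eef_rot: [1.019, 1.318, -0.983]
contact_force: [0.5, -0.9, 0.3]
finger_gap: 0.0336
```

Run:
```python
from h import *
go(*C,.12,-76)
a,d,i=cam('wrist'); print(dial(a,i,C))
```

```text
t 53.15 pos [0.5245 0.2354 0.2595] yaw -74.1 tilt 1.35 axis [1.2 0.6] j6 1.67 F [ 0.5 -0.9  0.3] gap 0.0336
rows total cm (tool xyz): [14.02  2.83 -0.24] turn 1.9
(np.float64(-166.8164978809802), {'red': np.float64(-167.0749876128036), 'yellow': np.float64(-168.55122640506815), 'green': np.float64(-167.41338652088484), 'blue': np.float64(-164.22578497038546)})
```

Emit:
send_rows:
  motion:
    - [[2,1,0,2.5],[2.5,1,0,0],[2.5,0.6,0,0],[2.5,0,0,0],[2,0,0,0],[1,0,0,0],[0,0,0,0]]

```text
time: 53.9
eef_pos: [0.5535, 0.2439, 0.1321]
eef_rot: [1.031, 1.311, -0.992]
contact_force: [0.8, 0.4, 0.4]
finger_gap: 0.0336
```

Run:
```python
from h import *
go(*C,.083,-76.5)
```

```text
t 53.9 pos [0.5535 0.2439 0.1321] yaw -74.9 tilt 1.47 axis [1.3 0.7] j6 1.68 F [0.8 0.4 0.4] gap 0.0336
rows total cm (tool xyz): [ 4.91  0.   -0.26] turn 1.6
```

Descend, grip, and turn CCW by about 120° (yaw −76 → 44, dial −46).

Emit:
send_rows:
  motion:
    - [[1.5,0,-0.2,1.5],[1.5,0,-0.1,0],[1.2,0,0,0],[0.6,0,0,0],[0,0,0,0]]

```text
time: 54.4
eef_pos: [0.5555, 0.2485, 0.0828]
eef_rot: [1.053, 1.299, -1.008]
contact_force: [0.2, -0.1, -0.8]
finger_gap: 0.0334
```

Emit:
send_rows:
  motion:
    - [[0,0,0,0],[0,0,0,0],[0,0,0,0],[0,0,0,0]]
  gripper: 0.0
  grip_force: 15

```text
time: 54.8
eef_pos: [0.5562, 0.2486, 0.0836]
eef_rot: [1.054, 1.299, -1.007]
contact_force: [0.3, 1.2, -4.6]
finger_gap: 0.012
```

Emit:
send_rows:
  motion:
    - [[0,0,0,-8],[0,0,0,-8],[0,0,0,-8],[0,0,0,-8],[0,0,0,-8],[0,0,0,-8],[0,0,0,-8],[0,0,0,-8],[0,0,0,-8],[0,0,0,-8]]

```text
time: 55.8
eef_pos: [0.5521, 0.2516, 0.0837]
eef_rot: [-0.072, 1.548, 0.103]
contact_force: [0.1, 0.4, -0.8]
finger_gap: 0.0123
```

Run:
```python
from h import *
go(*C,.083,44)
```

```text
t 55.8 pos [0.5521 0.2516 0.0837] yaw 6.4 tilt 1.65 axis [1.2 1.2] j6 0.26 F [ 0.1  0.4 -0.8] gap 0.0123
rows total cm (tool xyz): [ 0.07 -0.48  0.14] turn -37.6
```

Emit:
send_rows:
  motion:
    - [[0,0,0,-8],[0,0,0,-8],[0,0,0,-8],[0,0,0,-8],[0,0,0,-4],[0,0,0,0],[0,0,0,0]]

```text
time: 56.5
eef_pos: [0.5498, 0.2505, 0.0837]
eef_rot: [-0.587, 1.465, 0.607]
contact_force: [0.7, 0.4, -3.2]
finger_gap: 0.0119
```

Run:
```python
from h import *
go(*C,.083,44)
```

```text
t 56.5 pos [0.5498 0.2505 0.0837] yaw 43.9 tilt 1.41 axis [0.9 1.1] j6 -0.4 F [ 0.7  0.4 -3.2] gap 0.0119
rows total cm (tool xyz): [ 0.07 -0.55  0.06] turn -0.1
```

Emit:
send_rows:
  motion:
    - [[0,0,0,0],[0,0,0,0],[0,0,0,0]]
  gripper: 0.45

```text
time: 56.8
eef_pos: [0.5506, 0.2509, 0.0848]
eef_rot: [-0.584, 1.464, 0.604]
contact_force: [-1.0, -0.7, -1.0]
finger_gap: 0.0339
```

Emit:
send_rows:
  motion:
    - [[-1.5,0,0,0],[-1.5,0,0,0],[-1.5,0,0,0],[-1.5,0,0,0],[-1.5,0,0,0],[-1,0,0,0],[0,0,0,0]]

```text
time: 57.5
eef_pos: [0.551, 0.2498, 0.1816]
eef_rot: [-0.583, 1.457, 0.603]
contact_force: [-1.1, -0.6, -0.1]
finger_gap: 0.0396
```

Run:
```python
from h import *
a,d,i=cam('wrist'); print(dial(a,i,C))
go(.4706,-.3453,.17,44)
```

```text
(np.float64(-45.30300622236305), {'red': np.float64(-44.834240898499445), 'yellow': np.float64(-45.53952054551067), 'green': np.float64(-45.07554385713976), 'blue': np.float64(-45.76271936536273)})
t 57.55 pos [0.5507 0.2497 0.1808] yaw 43.7 tilt 1.83 axis [1.3 1.3] j6 -0.39 F [-0.  -1.6  0.5] gap 0.0395
rows total cm (tool xyz): [ -0.44 -37.52 -46.88] turn -0.3
```

Emit:
send_rows:
  motion:
    - [[0,-2.7,-3.4,0],[0,-2.7,-3.4,0],[0,-2.7,-3.4,0],[0,-2.7,-3.4,0],[0,-2.7,-3.4,0],[0,-2.7,-3.4,0],[0,-2.7,-3.4,0],[0,-2.7,-3.4,0],[0,-2.7,-3.4,0],[0,-2.7,-3.4,0]]

```text
time: 58.55
eef_pos: [0.4859, -0.1892, 0.1614]
eef_rot: [-0.587, 1.463, 0.618]
contact_force: [-0.0, 0.8, -1.1]
finger_gap: 0.0398
```

Emit:
send_rows:
  motion:
    - [[0,-2.7,-3.4,0],[0,-2.7,-3.4,0],[0,-2.4,-3,0],[0,0,0,0]]

```text
time: 58.95
eef_pos: [0.4654, -0.322, 0.1539]
eef_rot: [-0.58, 1.468, 0.616]
contact_force: [1.1, 0.6, -0.5]
finger_gap: 0.0395
```

Run:
```python
from h import *
go(.4706,-.3453,.055,44)
knob('blue',.4706,-.3453)
```

```text
t 58.95 pos [ 0.4654 -0.322   0.1539] yaw 44.0 tilt 1.64 axis [0.5 1.6] j6 -1.45 F [ 1.1  0.6 -0.5] gap 0.0395
rows total cm (tool xyz): [ 9.83 -2.18 -1.49] turn -0.0
blue 626 [ 0.4704 -0.3447  0.0678] [0.023 0.023 0.008]
```

Emit:
send_rows:
  motion:
    - [[0,-1,-0.6,0],[1,-0.9,-0.6,0],[2,0,0,0],[2,0,0,0],[2,0,0,0],[0,0,0,0]]

```text
time: 59.6
eef_pos: [0.4722, -0.3371, 0.0771]
eef_rot: [-0.582, 1.467, 0.625]
contact_force: [-0.6, 0.1, -0.8]
finger_gap: 0.0395
```

Run:
```python
from h import *
go(.4705,-.345,.054,44)
```

```text
t 59.6 pos [ 0.4722 -0.3371  0.0771] yaw 44.3 tilt 1.85 axis [0.3 1.8] j6 -1.47 F [-0.6  0.1 -0.8] gap 0.0395
rows total cm (tool xyz): [ 2.29 -0.49 -0.73] turn 0.3
```

Emit:
send_rows:
  motion:
    - [[0,-0.3,-0.4,0],[0.8,-0.2,-0.4,0],[0.8,0,0,0],[0.6,0,0,0],[0.1,0,0,0]]

```text
time: 60.1
eef_pos: [0.4721, -0.3465, 0.0541]
eef_rot: [-0.586, 1.465, 0.625]
contact_force: [-0.5, -0.7, 0.2]
finger_gap: 0.0396
```

Run:
```python
from h import *
go(.4705,-.345,.054,44)
```

```text
t 60.1 pos [ 0.4721 -0.3465  0.0541] yaw 44.5 tilt 1.76 axis [0.5 1.7] j6 -1.49 F [-0.5 -0.7  0.2] gap 0.0396
rows total cm (tool xyz): [ 0.01  0.22 -0.01] turn 0.5
```

Emit:
send_rows:
  motion:
    - [[0.1,0.1,0,0],[0.1,0,0,0],[0,0,0,0],[0,0,0,0],[0,0,0,0],[0,0,0,0]]
  gripper: 0.0
  grip_force: 40

```text
time: 60.7
eef_pos: [0.4717, -0.3462, 0.053]
eef_rot: [-0.587, 1.465, 0.624]
contact_force: [-0.7, 1.0, -0.3]
finger_gap: 0.0229
```

Emit:
send_rows:
  motion:
    - [[-1,0,0,0],[-1,0,0,0],[-1.5,0,0,0],[-2,0,0,0],[-2,0,0,0],[-2.5,0,0,0],[-2,0,0,0],[0,0,0,0]]

```text
time: 61.5
eef_pos: [0.471, -0.3503, 0.186]
eef_rot: [-0.591, 1.463, 0.62]
contact_force: [0.5, 0.1, -0.5]
finger_gap: 0.0228
```

Emit:
send_rows:
  motion:
    - [[0,2.8,2.9,0],[0,2.8,2.9,0],[0,2.8,2.9,0],[0,2.8,2.9,0],[0,2.8,2.9,0],[0,2.8,2.9,0],[0,2.8,2.9,0],[0,2.8,2.9,0],[0,2.8,2.9,0],[0,2.8,2.9,0]]

```text
time: 62.5
eef_pos: [0.4806, 0.0612, 0.198]
eef_rot: [-0.587, 1.462, 0.607]
contact_force: [0.8, 0.8, -0.4]
finger_gap: 0.0224
```

Run:
```python
from h import *
go(*polar(.08,180),.18,104)
```

```text
t 62.5 pos [0.4806 0.0612 0.198 ] yaw 43.9 tilt 1.56 axis [1.  1.2] j6 -0.71 F [ 0.8  0.8 -0.4] gap 0.0224
rows total cm (tool xyz): [ 2.13 12.28 11.18] turn -60.1
```

Emit:
send_rows:
  motion:
    - [[0,2.8,2.6,0],[0,2.8,2.6,0],[0,2.8,2.6,0],[0,2.6,2.4,0],[0,0,0,0]]

```text
time: 63.0
eef_pos: [0.4745, 0.2213, 0.2013]
eef_rot: [-0.59, 1.46, 0.612]
contact_force: [0.0, -1.3, -1.5]
finger_gap: 0.0233
```

Emit:
send_rows:
  motion:
    - [[-0.1,0,0,-8.5],[-0.2,0,0,-8.5],[-0.2,0,0,-8.5],[-0.2,0,0,-8.5],[-0.2,0,0,-8.5],[-0.2,0,0,-8.5],[-0.2,0,0,-8.5],[0,0,0,0]]

```text
time: 63.8
eef_pos: [0.4705, 0.2152, 0.2119]
eef_rot: [-1.388, 1.059, 1.389]
contact_force: [-0.8, 0.3, -0.0]
finger_gap: 0.0229
```

Run:
```python
from h import *
go(*polar(.08,180),.042,104)
```

```text
t 63.8 pos [0.4705 0.2152 0.2119] yaw 104.5 tilt 1.1 axis [0.7 0.9] j6 -1.45 F [-0.8  0.3 -0. ] gap 0.0229
rows total cm (tool xyz): [17.01 -0.63  0.85] turn 0.5
```

Emit:
send_rows:
  motion:
    - [[1,-0.3,0.5,0],[2.5,-0.2,0.4,0],[2.5,0,0,0],[2.5,0,0,0],[2.5,0,0,0],[0.8,0,0,0],[0,0,0,0]]

```text
time: 64.5
eef_pos: [0.4742, 0.2261, 0.087]
eef_rot: [-1.371, 1.072, 1.373]
contact_force: [-0.4, 1.1, 0.1]
finger_gap: 0.023
```

Run:
```python
from h import *
go(*polar(.08,180),.042,104)
```

```text
t 64.5 pos [0.4742 0.2261 0.087 ] yaw 103.1 tilt 1.07 axis [0.6 0.9] j6 -1.42 F [-0.4  1.1  0.1] gap 0.023
rows total cm (tool xyz): [ 4.5  -0.18  0.05] turn -0.9
```

Emit:
send_rows:
  motion:
    - [[1,-0.1,0,0],[1.3,-0.1,0,0],[0.9,0,0,0],[0.5,0,0,0],[0,0,0,0]]

```text
time: 65.0
eef_pos: [0.4792, 0.2281, 0.0497]
eef_rot: [-1.371, 1.069, 1.368]
contact_force: [0.7, -0.1, 0.1]
finger_gap: 0.0228
```

Emit:
send_rows:
  motion:
    - [[0.5,0,0,0],[0.5,0,0,0],[0.3,0,0,0],[0.2,0,0,0]]

```text
time: 65.4
eef_pos: [0.4815, 0.2291, 0.04]
eef_rot: [-1.371, 1.067, 1.367]
contact_force: [-8.8, -3.9, 17.1]
finger_gap: 0.0226
```

Run:
```python
from h import *
go(*polar(.08,180),.041,104)
```

```text
t 65.4 pos [0.4815 0.2291 0.04  ] yaw 103.0 tilt 1.41 axis [1. 1.] j6 -1.41 F [-8.8 -3.9 17.1] gap 0.0226
rows total cm (tool xyz): [-0.11  0.53 -0.03] turn -1.0
```

Emit:
send_rows:
  motion:
    - [[0.1,0,0,0],[0.1,0,0,0],[0,0,0,0],[0,0,0,0]]
  gripper: 0.38

```text
time: 65.8
eef_pos: [0.4829, 0.2303, 0.0405]
eef_rot: [-1.371, 1.064, 1.365]
contact_force: [-0.8, 0.5, 2.0]
finger_gap: 0.0332
```

Emit:
send_rows:
  motion:
    - [[-1.5,0,0,0],[-2,0,0,0],[-3,0,0,0],[-3,0,0,0],[-2,0,0,0],[0,-2.3,0,0],[0,-2.3,0,0],[0,-2.3,0,0],[0,0,0,0]]

```text
time: 66.7
eef_pos: [0.55, 0.243, 0.1676]
eef_rot: [-1.375, 1.061, 1.361]
contact_force: [0.4, 0.3, -0.5]
finger_gap: 0.0338
```

Emit:
send_rows:
  motion:
    - [[-0.2,0,0,8.4],[-0.2,0,0,8.4],[-0.2,0,0,8.4],[-0.2,0,0,8.4],[-0.2,0,0,8.4],[-0.2,0,0,8.4],[-0.2,0,0,8.4],[0,0,0,0]]

```text
time: 67.5
eef_pos: [0.5427, 0.2399, 0.1833]
eef_rot: [-0.575, 1.468, 0.587]
contact_force: [0.6, 0.9, -0.6]
finger_gap: 0.0336
```

Run:
```python
from h import *
go(*C,.083,44.7)
a,d,i=cam('wrist'); print(dial(a,i,C))
save('w9',cv2.resize(a,(640,480)))
```

```text
t 67.5 pos [0.5427 0.2399 0.1833] yaw 42.7 tilt 1.37 axis [1.  0.9] j6 -0.38 F [ 0.6  0.9 -0.6] gap 0.0336
rows total cm (tool xyz): [10.06 -0.24  1.07] turn -2.0
(np.float64(-45.55515743580955), {'red': np.float64(-46.53772186501931), 'yellow': np.float64(-45.28838120887178), 'green': np.float64(-44.85911164477241), 'blue': np.float64(-45.53544509917094)})
```

View pics/w9.png

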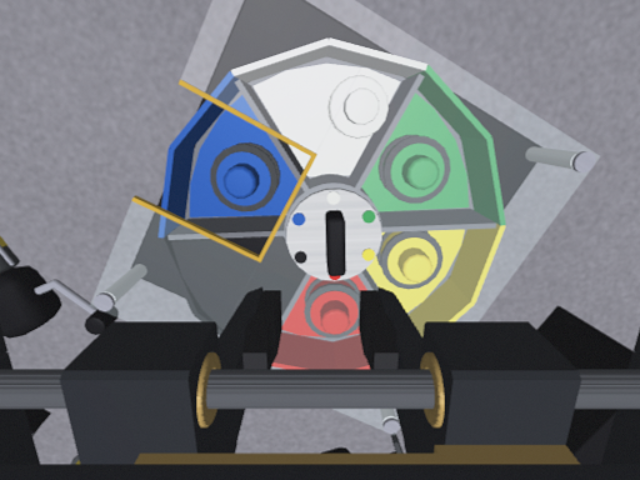

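All five stand in their own compartments: blue (241,175), pot (358,106), green (415,170), yellow (411,258) and red (333,308) px. Last turn is 60° clockwise to black, dial −106.

Emit:
send_rows:
  motion:
    - [[2,-0.1,0.6,-2],[2,-0.1,0.4,0],[2,0,0,0],[1.8,0,0,0],[1.2,0,0,0],[0.5,0,0,0],[0,0,0,0]]

```text
time: 68.25
eef_pos: [0.5514, 0.2465, 0.0868]
eef_rot: [-0.623, 1.454, 0.634]
contact_force: [-0.3, -0.6, 0.1]
finger_gap: 0.0336
```

Run:
```python
from h import *
go(*C,.083,44.5)
```

```text
t 68.25 pos [0.5514 0.2465 0.0868] yaw 46.2 tilt 1.38 axis [1.1 0.9] j6 -0.44 F [-0.3 -0.6  0.1] gap 0.0336
rows total cm (tool xyz): [ 0.39 -0.15  0.21] turn 1.7
```

Emit:
send_rows:
  motion:
    - [[0.3,-0.1,0.1,1.7],[0,0,0,0],[0,0,0,0],[0,0,0,0],[0,0,0,0]]
  gripper: 0.0
  grip_force: 15

```text
time: 68.75
eef_pos: [0.5536, 0.2465, 0.0856]
eef_rot: [-0.599, 1.459, 0.61]
contact_force: [0.6, 0.3, -3.2]
finger_gap: 0.0121
```

Emit:
send_rows:
  motion:
    - [[0,0,0,7],[0,0,0,7],[0,0,0,7],[0,0,0,7],[0,0,0,7],[0,0,0,7],[0,0,0,7],[0,0,0,7],[0,0,0,0]]

```text
time: 69.65
eef_pos: [0.552, 0.2461, 0.0856]
eef_rot: [0.197, 1.547, -0.172]
contact_force: [0.9, -0.4, -3.6]
finger_gap: 0.0117
```

Run:
```python
from h import *
go(*C,.083,-16)
```

```text
t 69.65 pos [0.552  0.2461 0.0856] yaw -13.5 tilt 1.27 axis [1.  0.8] j6 0.61 F [ 0.9 -0.4 -3.6] gap 0.0117
rows total cm (tool xyz): [0.27 0.13 0.17] turn 2.5
```

Emit:
send_rows:
  motion:
    - [[0,0,0,2.5],[0,0,0,0],[0,0,0,0]]

```text
time: 69.95
eef_pos: [0.552, 0.2461, 0.0856]
eef_rot: [0.225, 1.545, -0.2]
contact_force: [0.4, -0.2, -1.8]
finger_gap: 0.012
```

Emit:
send_rows:
  motion:
    - [[0,0,0,0],[0,0,0,0],[0,0,0,0]]
  gripper: 0.45

```text
time: 70.25
eef_pos: [0.5532, 0.2466, 0.0868]
eef_rot: [0.223, 1.542, -0.196]
contact_force: [0.2, 0.4, 0.1]
finger_gap: 0.0339
```

Emit:
send_rows:
  motion:
    - [[-1.5,0,0,0],[-1.5,0,0,0],[-2,0,0,0],[-3,0,0,0],[-4,0,0,0],[-4,0,0,0],[-2,0,0,0],[0,0,0,0],[0,0,0,0]]

```text
time: 71.15
eef_pos: [0.5504, 0.2443, 0.2863]
eef_rot: [0.226, 1.533, -0.19]
contact_force: [-0.2, 0.5, -0.2]
finger_gap: 0.0396
```

Run:
```python
from h import *
st()
a,d,i=cam('wrist'); print(dial(a,i,C))
q,_=dial(a,i,C)
hsv=cv2.cvtColor(a,cv2.COLOR_RGB2HSV);H,S,V=[hsv[...,k].astype(int) for k in range(3)]
save('w10',cv2.resize(a,(640,480)))
```

```text
t 71.15 pos [0.5504 0.2443 0.2863] yaw -15.3 tilt 2.07 axis [1.8 1.1] j6 0.64 F [-0.2  0.5 -0.2] gap 0.0396
(np.float64(-105.64480336136401), {'red': np.float64(-106.56319493919392), 'yellow': np.float64(-106.58723442444902), 'green': np.float64(-105.20474961592882), 'blue': np.float64(-104.22396634092146)})
```

View pics/w10.png

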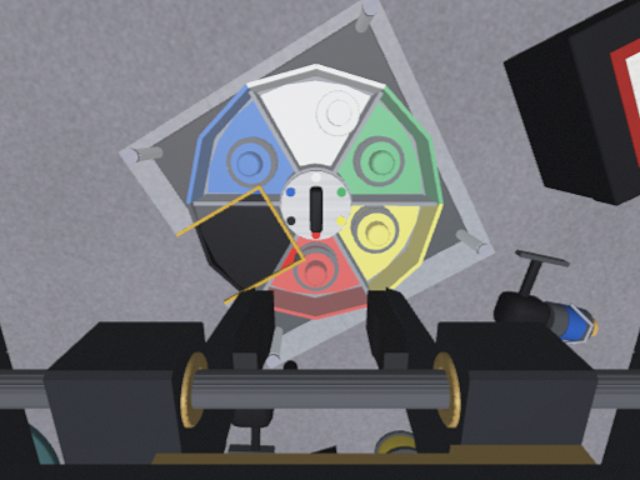

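Run:
```python
from h import *
i=eyes.camera_info('wrist'); q=-105.8
for n,u,v,o in(('blue',250,163,240),('green',381,161,120),('yellow',377,233,60),('red',316,268,0),('white',338,113,180)):
    p=onplane(i,np.array(u/1.25),np.array(v/1.25),.057)[:2]; s=C+.08*np.array([np.cos(np.radians(q+o)),np.sin(np.radians(q+o))])
    print(n,p.round(3),s.round(3),'dist mm',(np.hypot(*(p-s))*1000).round(1))
env.job_done()
```

```text
blue [0.502 0.302] [0.498 0.304] dist mm 4.7
green [0.627 0.27 ] [0.632 0.267] dist mm 5.8
yellow [0.607 0.199] [0.61 0.19] dist mm 10.1
red [0.535 0.179] [0.532 0.17 ] dist mm 9.6
white [0.597 0.324] [0.576 0.324] dist mm 21.3
the job is handed in; nothing more can be done
```

The pot and all four spools are in the compartments of their own colours, and the closed black sector is under the loading window. I handed the job in at about 71 s of the 210 s allowed; it reports no verdict.

**Last checks before handing in:**

| Thing | Distance from middle of its compartment | Limit |
|---|---|---|
| blue spool | 4.7 mm | 28 mm |
| green spool | 5.8 mm | 28 mm |
| red spool | 9.6 mm | 28 mm |
| yellow spool | 10.1 mm | 28 mm |
| pot | 21.3 mm | 36 mm |

- **Upright:** all five look upright in the last wrist picture. I measured the knob tops of yellow and red at about 58 mm, which is the height of a spool standing on the floor. I did not measure the heights of green, blue or the pot after placing them.
- **Black sector:** the dial read −105.6° against a target of −106°, under 1 mm at the loading point. The case's own yaw is known to about 1°, which adds about 1.4 mm; the limit is 12 mm.
- **Gripper:** it was clear of everything, 20 cm above the handle.
- **Other things on the bench:** I never touched them on purpose, and they looked in place in the mid-run pictures. I did not measure them again at the end.

**Oddities:**
- **Tool lean:** the tool drifted to about 10° off vertical during free turns. I took this out by pushing gently against the handle while holding it.
- **False alarm:** one side picture seemed to show an empty white compartment, but the wrist view showed the pot standing there.
- **Pot position:** the pot sits nearest its limit. It was gripped about 8 mm off centre and let down the last few millimetres.

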